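# Nest angle offcuts on the ridge stand under their keeper

### The arm

A 6-joint arm with a two-finger parallel gripper is mounted at the origin on a cart in front of the work surface, level with it; the furniture and walls round the work are solid. World frame = base frame: x ahead of the robot, y to its left, z up, the work surface at z = 0. Lengths are in m, angles in degrees, forces in N, time in s.
With the tool pointing down it reaches from about 0.25 to 0.725 m from the base axis. Payload 9.7 kg.
Tool frame: the origin (TCP) lies midway between the tips of the shut fingers; the grasp point (between the pads) lies 19 mm behind it; z points along the fingers, y is the line along which they close (so a half turn about z gives the same grasp; the last joint's range is limited). The gripper opens to 85 mm and grips with 20 to 120 N. Pads are 22 mm wide; open, the fingers measure 114 mm over their backs; the gripper's body (76 mm by 85 mm) begins 54 mm behind the grasp point. The pads swing forward as they close: fully open they stand 13 mm farther back than shut.
Start: joints at [-72.995, 4.979, 10.078, 95.1, 0, 90], TCP at [0.161, -0.526, 0.231] pointing down, gripper open.
Joint ranges: [-179.16, 179.16], [-48.56, 103.87], [-65.8, 70.77], [-126.05, 130.52], [-82.76, 87.17], [-180, 180]. Speed limits (degrees/s): [127.2, 127.2, 147.25, 180, 180, 180].

### API

Orientations are given as [roll, pitch, yaw] about the fixed x, y, z axes, in that order (R = Rz(yaw) Ry(pitch) Rx(roll)).
In Python, from workcell import bot gives the robot as it stands.
- The arm moves only by the shell command python3 -m crank 'ROWS' [FORCE]. ROWS is JSON, a list of rows, each an object with "gripper": the finger opening in mm, from 0 to 85.4; "travel": the shift along the tool's x, y, z in mm, a list of three; "twist": the turn, a rotation vector about the tool's x, y, z in rad, a list of three. In form: [{"gripper": gripper, "travel": [tx, ty, tz], "twist": [rx, ry, rz]}, ...]. A call has 1 to 12 rows; each row shifts and turns the commanded pose from where the row before left it, along the tool's axes as they then stand; what a row does not reach is not made up. A row lasts 1/8 s, in which the tool goes at most 62.5 mm and 10.7 degrees, less where a joint would pass 70% of its speed; a pose out of reach is approached as far as the arm can. A call is refused whole if a number of a shift passes 62.5 or a number of a turn 0.188, either way. A call with a gripper value outside its range is refused whole. The fingers move at their own pace and stop on an object; FORCE is the grip in N (left out, the last holds). Time passes only in rows, so rows that do not move let the fingers close. It gives the time, the measured TCP pose, the force, the opening and the grip force at its end, in the units of the state.
- bot.get_obs(): the state, without advancing time (a new reading comes with each control period).
- bot.camera(name): name is "scene" or "top"; returns the picture (420x560x3 uint8, red, green, blue); there is no depth.
- bot.calibration(name): a dict with "vfov" (degrees; the focal length in pixels is half the picture's height over the tangent of half this angle, whatever the lens; pixels are square), "cx", "cy" (the principal point, pixels), "k1" (the pictures are not rectified: a ray, as slopes to the right and down, at radius r is drawn at 1 + k1 r^2 times it, then the intrinsics apply), "camera_from_world" (4x4, takes a point from world to camera coordinates). Camera axes: x right, y down, z forward; pixel columns grow to the right and rows downward; lengths in m; the calibration is good to about 2 mm. A picture is of the moment at which its call begins. calibration takes no time and is no camera call.
- bot.job_done(): hands the job in; it is judged then, once.
The state is a dict: "time": time; "q": joint angles; "qd": joint speeds; "joint_efforts": joint torques, N m; "ee_pos": TCP position; "tcp_rot": TCP orientation; "wrist_force": force on the tool from outside, world axes, zero at the start; "torque": the same for the moment, N m; "opening": finger opening in m; "grasp_force": force on a finger pad.
Only numpy, scipy, OpenCV 4.12 (cv2) and the standard library are available. Lean on these libraries where they do the work, as an engineer would, in place of code of your own. Each camera call takes 0.05 s, during which the arm holds its last target. There are 200 camera calls.

### The job

Take the handled keeper off the ridge stand and hang it by its handle on the two-prong hook. Then nest all the 50 mm angle offcuts that lie about the bench on the ridge, one over the other, legs aligned and ends flush, and only then take the keeper from the hook and set it down in line over the top of the stack. Leave the thin small angle where it is.

Things in the scene. Friction and masses are not known exactly. Their poses are not given: they have to be found in the camera images.
- angle_0: aluminium angle offcut (4 or 5 present, all alike), 0.12 kg: legs 50 mm wide outside, 8 mm thick; 60 mm long along its y. Lies like a roof, corner up, 71 mm wide, 41 mm high. Origin: centre of underside; outer corner edge at z = 41.0, inner at 29.7 mm. Nested ones stand 11.3 mm apart in height. Take it across its end faces, only the top 10 mm between the fingers, to stay clear of the one below
- angle_1: aluminium angle offcut (4 or 5 present, all alike), 0.12 kg: legs 50 mm wide outside, 8 mm thick; 60 mm long along its y. Lies like a roof, corner up, 71 mm wide, 41 mm high. Origin: centre of underside; outer corner edge at z = 41.0, inner at 29.7 mm. Nested ones stand 11.3 mm apart in height. Take it across its end faces, only the top 10 mm between the fingers, to stay clear of the one below
- angle_2: aluminium angle offcut (4 or 5 present, all alike), 0.12 kg: legs 50 mm wide outside, 8 mm thick; 60 mm long along its y. Lies like a roof, corner up, 71 mm wide, 41 mm high. Origin: centre of underside; outer corner edge at z = 41.0, inner at 29.7 mm. Nested ones stand 11.3 mm apart in height. Take it across its end faces, only the top 10 mm between the fingers, to stay clear of the one below
- angle_3: aluminium angle offcut (4 or 5 present, all alike), 0.12 kg: legs 50 mm wide outside, 8 mm thick; 60 mm long along its y. Lies like a roof, corner up, 71 mm wide, 41 mm high. Origin: centre of underside; outer corner edge at z = 41.0, inner at 29.7 mm. Nested ones stand 11.3 mm apart in height. Take it across its end faces, only the top 10 mm between the fingers, to stay clear of the one below
- angle_4: aluminium angle offcut (4 or 5 present, all alike), 0.12 kg: legs 50 mm wide outside, 8 mm thick; 60 mm long along its y. Lies like a roof, corner up, 71 mm wide, 41 mm high. Origin: centre of underside; outer corner edge at z = 41.0, inner at 29.7 mm. Nested ones stand 11.3 mm apart in height. Take it across its end faces, only the top 10 mm between the fingers, to stay clear of the one below
- keeper: loose steel keeper, 0.3 kg: angle section, corner up, legs 50 mm wide, 6 mm thick, 110 mm long along its y, with a bail handle over its corner edge. Origin: centre of underside; outer corner edge at z = 39.6 mm, inner at 31.1 mm. Starts sitting on the bare ridge. Nested on an angle, its underside stands 9.9 mm above that angle's
- keeper_bar (a point): centre of the keeper's handle bar, on its axis, 99.6 mm above the keeper's underside and 60 mm above its corner edge; the bar (10 mm round) runs along the keeper's y, straight over the middle 84 mm, 90 mm clear between the uprights
- nest_stand: fixed ridge stand: 100 x 100 x 10 mm base plate, a post and on it a steel ridge (roof shape, 90 degrees, corner up, 52 mm long along its own y). Origin: centre of the base's underside; z up
- ridge_top (a point): middle of the ridge's top corner edge, 62 mm above the bench; axes as nest_stand (y along the ridge). The first angle nested has its underside 29.7 mm below this point
- hook_stand: fixed two-prong hook: 8 mm base plate, post, crossbar and two parallel 8 mm round prongs that point to its own -x at y = -32 and +32 mm (56 mm clear between them), tips upturned by 20 mm. Origin: on the bench, 12 mm ahead of the post's axis, 60 mm behind the seat; z up
- hook_seat (a point): midway between the prongs, in the middle of their low part (16 mm long), at the height of their axes, 210 mm above the bench; axes as hook_stand. Hung, the handle bar lies along y across both prongs, its axis 9 mm above this point. The keeper is wider than the prongs: it comes in from the front (-x), bar over the tips (reach 34 mm ahead, 24 mm up), then down
- small_angle: bystander: thin small angle, legs 30 mm wide and 4 mm thick, 90 mm long, lying like a roof; not part of the job

How it is judged:
By the outcome, as a careful person would: the job done as asked, in the order asked, and still so for the second after the job is handed in, with the robot touching nothing.
Of angle_0, angle_1, angle_2, angle_3, angle_4 only 4 to 5 are there at a start; the rules pass over those that are not, and their reading is None.
At some moment in a run one of angle_0, angle_1, angle_2, angle_3, angle_4 may be knocked a few centimetres aside while the robot is not near it.
It also fails if it takes over 208 s, if anything falls off the work surface, if the arm or the gripper's body presses on something with over 40 N, if the wrist force passes 120 N, or if a joint passes its speed limit or range.

## Working session

There is one attempt and no reset: what is moved stays moved. The work goes in short steps, Python scripts to look and compute and a shell command to move; the robot and the scene stay as the last step left them, time stands still between calls to the robot, and variables do not carry over. Pictures are saved under pics/ and viewed, at most 14 in all, crops included, and the job is handed in when it is done.

```bash
mkdir -p pics; ls
python3 - <<'E'
from workcell import bot
import cv2,json
for n in("scene","top"):
    cv2.imwrite(f"pics/{n}0.png",bot.camera(n)[:,:,::-1])
    c=bot.calibration(n);print(n,c)
print(bot.get_obs())
E
```

```text
pics
scene {'vfov': 44.34080097080739, 'cx': 286.99384907081, 'cy': 215.02686472875888, 'k1': -0.16603944210313396, 'camera_from_world': array([[-0.48106561, -0.87647595, -0.01912527,  0.27391271],
       [-0.47958076,  0.28136095, -0.83116683,  0.37176845],
       [ 0.73387885, -0.39067367, -0.55569409,  1.21476946],
       [ 0.        ,  0.        ,  0.        ,  1.        ]])}
top {'vfov': 43.192008570808255, 'cx': 271.82253707495596, 'cy': 213.21678070683842, 'k1': -0.07863010954368312, 'camera_from_world': array([[ 0.0098551 , -0.99969271,  0.0227458 , -0.01854022],
       [-0.9861143 , -0.01348728, -0.16551942,  0.5276853 ],
       [ 0.16577533, -0.02079874, -0.98594419,  1.45135826],
       [ 0.        ,  0.        ,  0.        ,  1.        ]])}
{'time': 0.1, 'q': array([-7.29925019e+01,  5.00762914e+00,  1.00406086e+01,  9.50981244e+01,
       -8.98856822e-04,  8.99990128e+01]), 'qd': array([-0.01236352, -0.13552942,  0.00866232,  0.04142073,  0.04683332,
        0.04264318]), 'joint_efforts': array([-2.39100937e-04, -5.21561801e+01,  4.65652192e+01,  1.59686554e-02,
       -3.00680858e-05, -6.99898465e-06]), 'ee_pos': array([ 0.16081471, -0.52577041,  0.23067148]), 'tcp_rot': array([-1.79934855e+02,  8.97733855e-04,  1.70084863e+01]), 'wrist_force': array([ 0.26948987, -0.69761826,  0.14492714]), 'torque': array([-0.01711382, -0.02593535, -0.01630524]), 'grasp_force': 0.0, 'opening': 0.08541519343337133}
```

View pics/scene0.png

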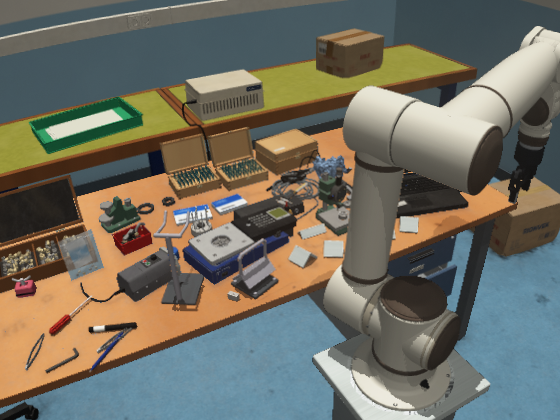

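View pics/top0.png

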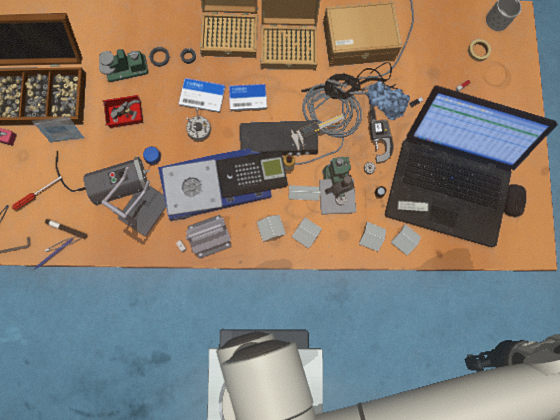

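Scene: the keeper is on the ridge at top (209,238) and the hook is at top (140,205). Four angles show near (270,228), (306,232), (373,235) and (405,239). I'll zoom in next.

Run:
```python
import cv2
t=cv2.imread("pics/top0.png")
cv2.imwrite("pics/t1.png",cv2.resize(t[150:270,90:250],None,fx=5,fy=5,interpolation=cv2.INTER_CUBIC))
cv2.imwrite("pics/t2.png",cv2.resize(t[175:265,245:430],None,fx=4.3,fy=4.3,interpolation=cv2.INTER_CUBIC))
```

```text
(no output)
```

View pics/t1.png

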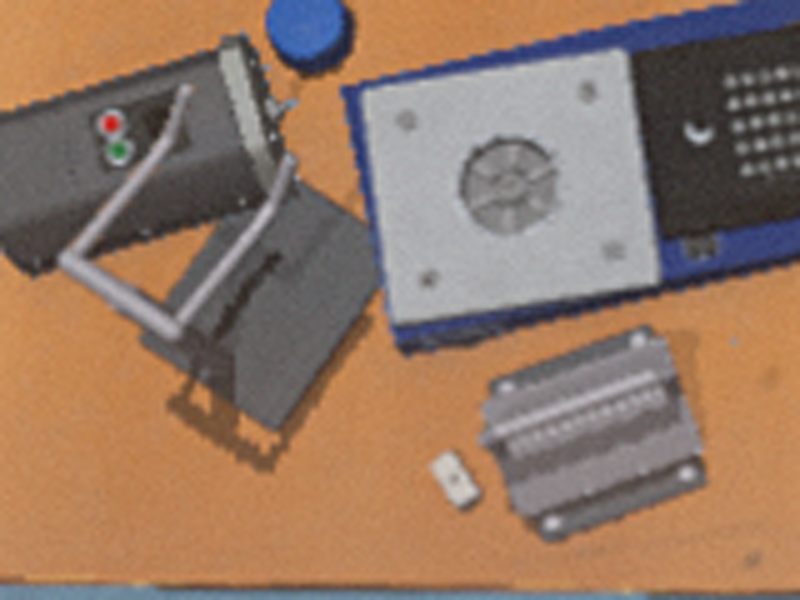

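View pics/t2.png

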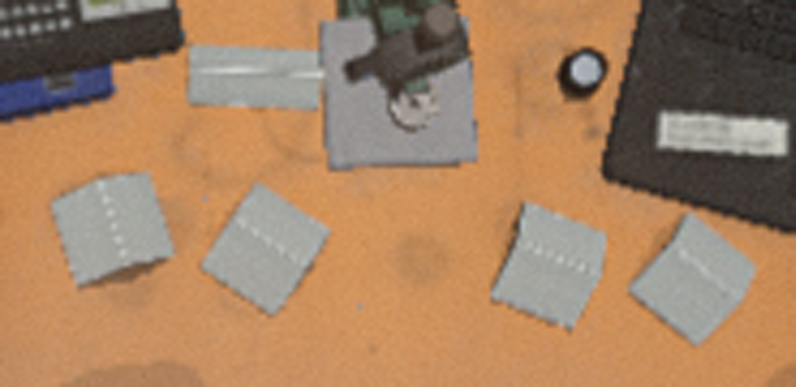

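Top crops: the keeper bar runs from t1 (487,437) to (655,377), with four base-plate screws around it. The hook's crossbar corners are at (65,258) and (178,330), and its tips at (187,90) and (290,160). t2 shows four angles with dotted corner edges, and the small angle at (255,75).

```bash
cat > h.py <<'E'
import numpy as np,cv2
from scipy.spatial.transform import Rotation as R
from workcell import bot
def K(n):
    c=bot.calibration(n);f=210/np.tan(np.radians(c["vfov"]/2))
    return np.array([[f,0,c["cx"]],[0,f,c["cy"]],[0,0,1]]),np.array([c["k1"],0,0,0,0.]),c["camera_from_world"]
def ray(n,p):
    k,d,T=K(n);u=cv2.undistortPoints(np.float64(p).reshape(-1,1,2),k,d).reshape(-1,2)
    return -T[:3,:3].T@T[:3,3],np.c_[u,np.ones(len(u))]@T[:3,:3]
def cast(n,p,z):
    o,v=ray(n,p);return o+v*((z-o[2])/v[:,2])[:,None]
def proj(n,X):
    k,d,T=K(n);return cv2.projectPoints(np.float64(X).reshape(-1,1,3),cv2.Rodrigues(T[:3,:3])[0],T[:3,3],k,d)[0].reshape(-1,2)
def tri(p,q): # top px, scene px
    a,u=ray("top",[p]);b,v=ray("scene",[q]);u,v=u[0],v[0]
    s=np.linalg.lstsq(np.c_[u,-v],b-a,rcond=None)[0]
    A,B=a+s[0]*u,b+s[1]*v;return (A+B)/2,np.linalg.norm(A-B)
def crop(p,ox,oy,s): return (np.float64(p)+.5)/s-.5+[ox,oy]
def angles(img,n="top",roi=(245,200,430,265),zc=.0205,s=4):
    x0,y0,x1,y1=roi
    b=cv2.resize(img[y0:y1,x0:x1],None,fx=s,fy=s,interpolation=cv2.INTER_CUBIC)
    h=cv2.cvtColor(b,cv2.COLOR_RGB2HSV)
    m=((h[...,1]<75)&(h[...,2]>105)).astype(np.uint8)*255
    m=cv2.morphologyEx(m,cv2.MORPH_OPEN,np.ones((5,5)));m=cv2.morphologyEx(m,cv2.MORPH_CLOSE,np.ones((7,7)))
    out=[]
    for c in cv2.findContours(m,cv2.RETR_EXTERNAL,cv2.CHAIN_APPROX_NONE)[0]:
        if cv2.contourArea(c)<150*s*s: continue
        M=cv2.moments(c);g=crop([[M["m10"]/M["m00"],M["m01"]/M["m00"]]],x0,y0,s)
        P=cast(n,crop(c.reshape(-1,2),x0,y0,s),zc)[:,:2]*1000
        r=cv2.minAreaRect(P.astype(np.float32))
        out.append((g[0].round(1),cast(n,g,zc)[0].round(4),np.round(r[1],1),round(r[2],1)))
    return out
def go(pos,yaw=None):
    o=bot.get_obs();Rt=R.from_euler("xyz",o["tcp_rot"],degrees=True)
    if yaw is None: G=Rt
    else:
        c=[R.from_euler("xyz",[180,0,yaw+k],degrees=True) for k in(0,180,-180)]
        G=min(c,key=lambda g:(Rt.inv()*g).magnitude())
        if 0: pass
    w=(Rt.inv()*G).as_rotvec()
    d=(np.array(pos)-o["ee_pos"])*1000
    print("at",o["ee_pos"].round(4),o["tcp_rot"].round(1),"q6",o["q"][5].round(1),"open",round(o["opening"]*1e3,1),"gf",round(o["grasp_force"],1),"t",round(o["time"],1))
    print(" twist",w.round(3)," travel after twist",(G.inv().apply(d)).round(1)," (in present axes",Rt.inv().apply(d).round(1),")")
E
python3 - <<'E'
from h import *
img=cv2.imread("pics/top0.png")[:,:,::-1].copy()
for a in angles(img): print(a)
def pr(s,pts,z,o=(90,150),f=5):
    X=cast("top",crop(pts,*o,f),z);print(s,X.round(4).tolist());return X
B=pr("bar",[(487,437),(655,377)],.1305);d=B[1]-B[0];print(np.linalg.norm(d),np.degrees(np.arctan2(d[1],d[0])),B.mean(0))
S=pr("screws",[(505,385),(640,340),(688,475),(553,523)],.01);print(S.mean(0));
for a,b in((0,1),(3,2)):
    d=S[b]-S[a];print(np.degrees(np.arctan2(d[1],d[0])),np.linalg.norm(d))
C=pr("xbar",[(65,258),(178,330)],.21);T=pr("tips",[(187,90),(290,160)],.234)
for d in(C[1]-C[0],T[1]-T[0],T[0]-C[0],T[1]-C[1]):print(np.degrees(np.arctan2(d[1],d[0])),np.linalg.norm(d))
pr("hookbase",[(140,340),(275,430),(385,285)],.008)
for s,p,q in(("ang1",(100,185),(127,262)),("2",(225,213),(308,265)),("3",(518,242),(602,272)),("4",(672,246),(740,293))):
    X=cast("top",crop([p,q],245,175,4.3),.041);d=X[1]-X[0];print(s,X.mean(0).round(4),np.degrees(np.arctan2(d[1],d[0])).round(1),np.linalg.norm(d).round(4))
i=cv2.imread("pics/scene0.png");cv2.imwrite("pics/s1.png",cv2.resize(i[195:315,135:295],None,fx=5,fy=5,interpolation=cv2.INTER_CUBIC))
E
```

```text
(array([406.1, 239.7]), array([ 0.4599, -0.3993,  0.0205]), array([64.7, 70. ]), 51.0)
(array([372.8, 236.5]), array([ 0.4681, -0.3027,  0.0205]), array([65.2, 70.7]), 68.8)
(array([306.3, 232.5]), array([ 0.4775, -0.1118,  0.0205]), array([61.9, 69.8]), 56.6)
(array([270.5, 227.2]), array([ 0.4912, -0.0095,  0.0205]), array([64.7, 70.1]), 18.6)
(array([412.6, 205.7]), array([ 0.5597, -0.4217,  0.0205]), array([90.2, 26.9]), 86.6)
(array([337.5, 206.3]), array([ 0.5548, -0.2018,  0.0205]), array([ 41.7, 102.5]), 0.8)
bar [[0.4469, 0.212, 0.1305], [0.48, 0.1244, 0.1305]]
0.09360502401437808 -69.30108950882766 [0.46341607 0.16822585 0.1305    ]
screws [[0.4915, 0.2195, 0.01], [0.5187, 0.1428, 0.01], [0.4411, 0.1134, 0.01], [0.4126, 0.1895, 0.01]]
[0.46598705 0.16630008 0.01      ]
-70.49040651882662 0.08139806525421125
-69.5126246293511 0.08128278614471135
xbar [[0.5248, 0.4169, 0.21], [0.4889, 0.3576, 0.21]]
tips [[0.6063, 0.3539, 0.234], [0.5712, 0.3005, 0.234]]
-121.17756591998851 0.06927284147014338
-123.3104657655843 0.06390922852433006
-37.71547853440563 0.1058032159283463
-34.796773363764785 0.1030306586900948
hookbase [[0.515, 0.4317, 0.008], [0.4639, 0.3509, 0.008], [0.5492, 0.2913, 0.008]]
ang1 [ 0.4903 -0.0105  0.041 ] -160.2 0.0538
2 [ 0.4813 -0.1108  0.041 ] -121.7 0.064
3 [ 0.4717 -0.3044  0.041 ] -109.1 0.0587
4 [ 0.4645 -0.4016  0.041 ] -124.6 0.0542
```

View pics/s1.png

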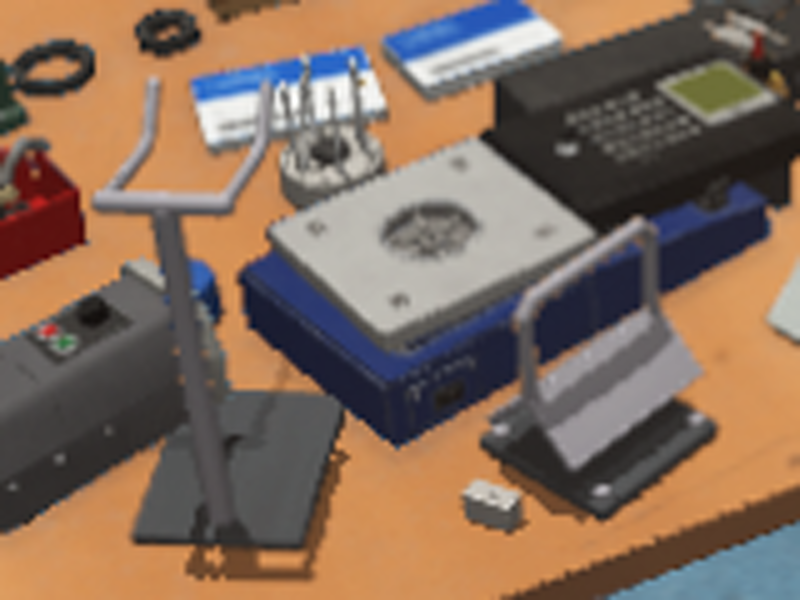

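s1: the handle bar runs from (525,300) to (645,225). The hook's crossbar ends are at (105,200) and (225,203), and its tips at (153,82) and (266,88). I'll triangulate these.

Run:
```python
from h import *
t=lambda p,q:tri(crop(p,90,150,5),crop(q,135,195,5))
D={}
for n,p,q in(("barL",(487,437),(527,298)),("barR",(655,377),(645,226)),("xL",(67,258),(105,200)),("xR",(176,330),(225,203)),("tipL",(187,90),(153,82)),("tipR",(290,160),(266,88)),
 ("s1",(553,523),(500,429)),("s2",(688,475),(605,491)),("s3",(640,340),(697,420))):
    X,e=t(p,q);D[n]=X;print(n,X.round(4),e.round(4))
i=cv2.imread("pics/scene0.png")[:,:,::-1].copy()
for a in angles(i,"scene",(285,210,425,270)):print(a)
for n in("scene",):
  print(proj("scene",[[.4599,-.3993,.0205],[.4681,-.3027,.0205],[.4775,-.1118,.0205],[.4912,-.0095,.0205]]))
o=bot.get_obs();print(o["q"])
go([.4645,.168,.2309],110)
```

```text
barL [0.4459 0.2105 0.1345] 0.0021
barR [0.4794 0.1233 0.1289] 0.003
xL [0.5212 0.4096 0.225 ] 0.0035
xR [0.4864 0.3545 0.2246] 0.0007
tipL [0.607  0.3543 0.2304] 0.001
tipR [0.5722 0.3012 0.2284] 0.001
s1 [0.4222 0.2106 0.0561] 0.0585
s2 [ 0.4598  0.1392 -0.0512] 0.0501
s3 [ 0.5059  0.1181 -0.0298] 0.0669
(array([299.2, 256. ]), array([0.4841, 0.0043, 0.0205]), array([60.5, 95.4]), 39.9)
(array([333.1, 248.4]), array([ 0.4641, -0.1046,  0.0205]), array([61.6, 85.3]), 57.3)
(array([312.7, 230.9]), array([ 0.575 , -0.0983,  0.0205]), array([104.5,  50.4]), 87.9)
(array([408.5, 223.9]), array([ 0.4485, -0.3919,  0.0205]), array([62.3, 94.7]), 49.2)
(array([370.7, 241.4]), array([ 0.4343, -0.2264,  0.0205]), array([ 89.5, 335.1]), 50.2)
(array([336. , 217.1]), array([ 0.604 , -0.2071,  0.0205]), array([107.9, 105.2]), 3.4)
[[408.01707244 221.59254004]
 [383.47940531 228.89162316]
 [332.65303183 245.38228185]
 [301.9521705  253.28217625]]
[-7.29925019e+01  5.00762914e+00  1.00406086e+01  9.50981244e+01
 -8.98856822e-04  8.99990128e+01]
at [ 0.1608 -0.5258  0.2307] [-179.9    0.    17. ] q6 90.0 open 85.4 gf 0.0 t 0.1
 twist [-1.000e-03  1.000e-03  1.519e+00]  travel after twist [-5.481e+02 -5.227e+02 -2.000e-01]  (in present axes [ 4.933e+02 -5.746e+02  4.000e-01] )
```

```bash
python3 -m crank '[{"gripper":60,"travel":[35,-41,0],"twist":[0,0,-0.116]},{"gripper":60,"travel":[40,-37,0],"twist":[0,0,-0.116]},{"gripper":60,"travel":[44,-32,0],"twist":[0,0,-0.116]},{"gripper":60,"travel":[47,-27,0],"twist":[0,0,-0.116]},{"gripper":60,"travel":[50,-21,0],"twist":[0,0,-0.116]},{"gripper":60,"travel":[52,-15,0],"twist":[0,0,-0.116]},{"gripper":60,"travel":[53,-9,0],"twist":[0,0,-0.116]}]'
python3 -m crank '[{"gripper":60,"travel":[54,-3,0],"twist":[0,0,-0.116]},{"gripper":60,"travel":[54,3,0],"twist":[0,0,-0.116]},{"gripper":60,"travel":[53,10,0],"twist":[0,0,-0.116]},{"gripper":60,"travel":[52,16,0],"twist":[0,0,-0.116]},{"gripper":60,"travel":[49,22,0],"twist":[0,0,-0.116]},{"gripper":60,"travel":[47,27,0],"twist":[0,0,-0.116]},{"gripper":60,"travel":[43,32,0],"twist":[0,0,-0.116]},{"gripper":60,"travel":[0,0,0],"twist":[0,0,0]}]'
python3 - <<'E'
from h import *
go([.464,.167,.112],110); print(bot.get_obs()["q"].round(1))
E
```

```text
time: 0.98
ee_pos: [0.3124, -0.1767, 0.2311]
tcp_rot: [180.0, -0.0, 63.7]
wrist_force: [0.9, -0.3, 0.2]
opening: 0.0598
grasp_force: 0.0
time: 1.98
ee_pos: [0.4631, 0.171, 0.2298]
tcp_rot: [-179.9, -0.0, 110.3]
wrist_force: [-0.9, -0.3, -0.7]
opening: 0.0598
grasp_force: 0.0
at [0.4631 0.171  0.2298] [-179.9   -0.   110.3] q6 89.9 open 59.8 gf 0.0 t 2.0
 twist [-0.002 -0.     0.006]  travel after twist [ -4.1  -0.5 117.8]  (in present axes [ -4.2  -0.3 117.8] )
[20.3 -2.6  2.2 94.9  0.  89.9]
```

```bash
python3 -m crank '[{"gripper":60,"travel":[-4,0,30],"twist":[0,0,0]},{"gripper":60,"travel":[0,0,40],"twist":[0,0,0]},{"gripper":60,"travel":[0,0,30],"twist":[0,0,0]},{"gripper":60,"travel":[0,0,18],"twist":[0,0,0]},{"gripper":60,"travel":[0,0,0],"twist":[0,0,0]}]'
python3 -m crank '[{"gripper":20,"travel":[0,0,0],"twist":[0,0,0]},{"gripper":20,"travel":[0,0,0],"twist":[0,0,0]},{"gripper":5,"travel":[0,0,0],"twist":[0,0,0]},{"gripper":5,"travel":[0,0,0],"twist":[0,0,0]},{"gripper":5,"travel":[0,0,0],"twist":[0,0,0]},{"gripper":5,"travel":[0,0,0],"twist":[0,0,0]}]' 60
python3 - <<'E'
from h import *
go([.464,.167,.112],110)
cv2.imwrite("pics/top_g.png",bot.camera("top")[:,:,::-1]);s=bot.camera("scene")[:,:,::-1]
cv2.imwrite("pics/s2.png",cv2.resize(s[150:310,140:340],None,fx=3.5,fy=3.5,interpolation=cv2.INTER_CUBIC))
E
```

```text
time: 2.6
ee_pos: [0.4635, 0.1641, 0.1126]
tcp_rot: [-179.9, 0.0, 110.0]
wrist_force: [-0.3, 0.2, -0.2]
opening: 0.0602
grasp_force: 0.0
time: 3.35
ee_pos: [0.4644, 0.1648, 0.1142]
tcp_rot: [179.9, 0.0, 110.1]
wrist_force: [-0.8, -1.6, 6.2]
opening: 0.008
grasp_force: 58.5
at [0.4644 0.1648 0.1142] [179.9   0.  110.1] q6 89.5 open 8.0 gf 58.5 t 3.4
 twist [0.001 0.    0.001]  travel after twist [2.2 0.4 2.2]  (in present axes [2.2 0.4 2.2] )
```

View pics/s2.png

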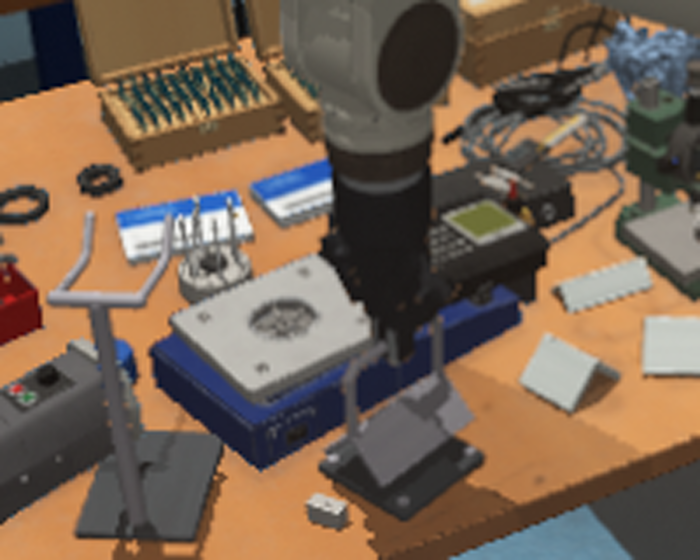

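```bash
python3 -m crank '[{"gripper":5,"travel":[0,0,-15],"twist":[0,0,0]},{"gripper":5,"travel":[0,0,-30],"twist":[0,0,0]},{"gripper":5,"travel":[0,0,-40],"twist":[0,0,0]},{"gripper":5,"travel":[0,0,-35],"twist":[0,0,0]},{"gripper":5,"travel":[0,0,0],"twist":[0,0,0.1]},{"gripper":5,"travel":[0,0,0],"twist":[0,0,0.16]},{"gripper":5,"travel":[0,0,0],"twist":[0,0,0.16]},{"gripper":5,"travel":[0,0,0],"twist":[0,0,0.16]},{"gripper":5,"travel":[0,0,0],"twist":[0,0,0.16]},{"gripper":5,"travel":[0,0,0],"twist":[0,0,0.176]},{"gripper":5,"travel":[0,0,0],"twist":[0,0,0]}]' 80
python3 - <<'E'
from h import *
go([.62,.20,.234],57.5);go([.632,.3006,.234],57.5)
E
```

```text
time: 4.82
ee_pos: [0.464, 0.1647, 0.2337]
tcp_rot: [-180.0, -0.0, 57.6]
wrist_force: [0.0, 0.7, -3.5]
opening: 0.0068
grasp_force: 78.4
at [0.464  0.1647 0.2337] [-180.    -0.    57.6] q6 141.9 open 6.8 gf 78.4 t 4.8
 twist [-0.    -0.     0.002]  travel after twist [113.6 112.6  -0.3]  (in present axes [113.3 112.9  -0.3] )
at [0.464  0.1647 0.2337] [-180.    -0.    57.6] q6 141.9 open 6.8 gf 78.4 t 4.8
 twist [-0.    -0.     0.002]  travel after twist [204.9  68.7  -0.3]  (in present axes [204.7  69.2  -0.3] )
```

```bash
python3 -m crank '[{"gripper":5,"travel":[20,20,0],"twist":[0,0,0]},{"gripper":5,"travel":[32,32,0],"twist":[0,0,0]},{"gripper":5,"travel":[32,32,0],"twist":[0,0,0]},{"gripper":5,"travel":[29,29,0],"twist":[0,0,0]},{"gripper":5,"travel":[25,-8,0],"twist":[0,0,0]},{"gripper":5,"travel":[25,-13,0],"twist":[0,0,0]},{"gripper":5,"travel":[25,-13,0],"twist":[0,0,0]},{"gripper":5,"travel":[16,-10,0],"twist":[0,0,0]},{"gripper":5,"travel":[0,0,0],"twist":[0,0,0]},{"gripper":5,"travel":[0,0,0],"twist":[0,0,0]}]'
python3 - <<'E'
from h import *
go([.632,.3006,.234],57.5);go([.5644,.3436,.234],57.5)
a=bot.camera("top")[:,:,::-1];s=bot.camera("scene")[:,:,::-1]
A=cv2.resize(a[120:260,80:230],(400,373),interpolation=cv2.INTER_CUBIC);B=cv2.resize(s[160:300,125:275],(400,373),interpolation=cv2.INTER_CUBIC)
cv2.imwrite("pics/c3.png",np.hstack([A,B]));cv2.imwrite("pics/top3.png",a);cv2.imwrite("pics/scene3.png",s)
E
```

```text
time: 6.08
ee_pos: [0.6317, 0.2992, 0.2334]
tcp_rot: [180.0, 0.0, 57.6]
wrist_force: [-0.1, -0.7, -3.5]
opening: 0.007
grasp_force: 78.4
at [0.6317 0.2992 0.2334] [180.    0.   57.6] q6 147.7 open 7.0 gf 78.4 t 6.1
 twist [0.    0.    0.002]  travel after twist [ 1.3 -0.5 -0.6]  (in present axes [ 1.3 -0.5 -0.6] )
at [0.6317 0.2992 0.2334] [180.    0.   57.6] q6 147.7 open 7.0 gf 78.4 t 6.1
 twist [0.    0.    0.002]  travel after twist [  1.3 -80.6  -0.6]  (in present axes [  1.4 -80.6  -0.6] )
```

View pics/c3.png

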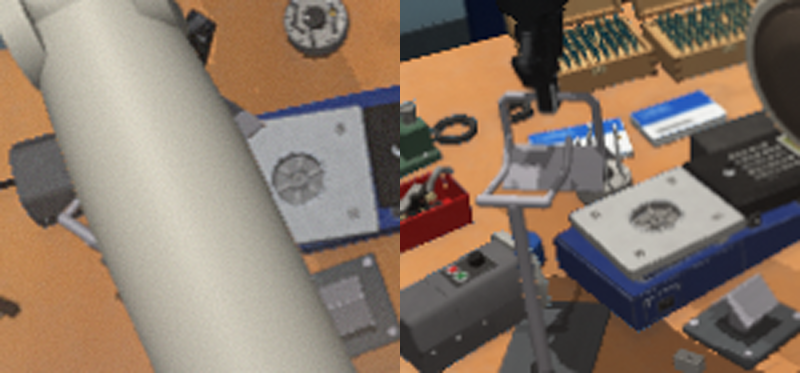

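c3: the keeper is held upright in front of the hook, with the bar at right-panel x 503 to 598 and the fingers at about 547. The ridge is bare. I'll check the sideways centring.

Run:
```python
from h import *
P=crop([(502,97),(599,99)],0,0,1);P=(P-[400,0]+.5)/2.667-.5+[125,160]
X=cast("scene",P,.2505);print(X.round(4),X.mean(0).round(4),np.linalg.norm(X[1]-X[0]))
o=bot.get_obs();R_=R.from_euler("xyz",o["tcp_rot"],degrees=True);print("centre offset in tool",R_.inv().apply(X.mean(0)-o["ee_pos"])*1e3)
```

```text
[[0.6524 0.343  0.2505]
 [0.5958 0.2557 0.2505]] [0.6241 0.2994 0.2505] 0.10405910308801769
centre offset in tool [ -3.74987607  -6.70625343 -16.86685982]
```

```bash
python3 -m crank '[{"gripper":5,"travel":[1,-10,0],"twist":[0,0,0]},{"gripper":5,"travel":[0,-15,0],"twist":[0,0,0]},{"gripper":5,"travel":[0,-15,0],"twist":[0,0,0]},{"gripper":5,"travel":[0,-15,0],"twist":[0,0,0]},{"gripper":5,"travel":[0,-15,0],"twist":[0,0,0]},{"gripper":5,"travel":[0,-10,0],"twist":[0,0,0]},{"gripper":5,"travel":[0,0,0],"twist":[0,0,0]},{"gripper":5,"travel":[0,0,0],"twist":[0,0,0]}]'
python3 - <<'E'
from h import *
go([.5644,.3436,.204],57.5)
a=bot.camera("top")[:,:,::-1];s=bot.camera("scene")[:,:,::-1]
cv2.imwrite("pics/c4.png",cv2.resize(s[160:300,125:275],(600,560),interpolation=cv2.INTER_CUBIC))
E
```

```text
time: 7.18
ee_pos: [0.5649, 0.3435, 0.2332]
tcp_rot: [180.0, -0.0, 57.6]
wrist_force: [0.4, -0.7, -1.6]
opening: 0.007
grasp_force: 78.4
at [0.5649 0.3435 0.2332] [180.   -0.   57.6] q6 153.7 open 7.0 gf 78.4 t 7.2
 twist [ 0.    -0.     0.001]  travel after twist [-0.2 -0.5 29.2]  (in present axes [-0.2 -0.5 29.2] )
```

View pics/c4.png

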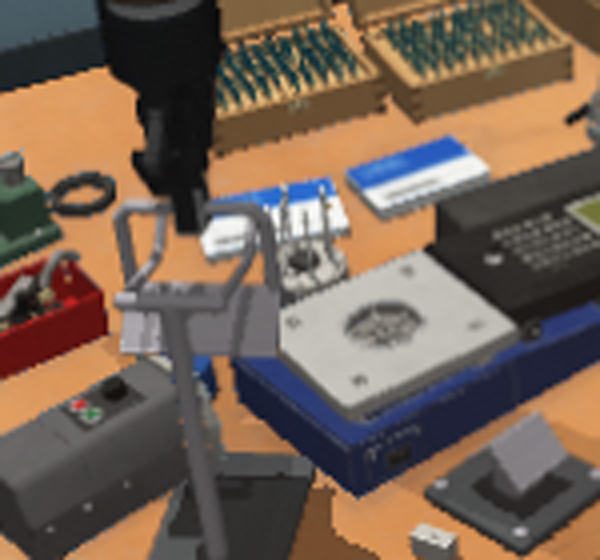

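Run:
```python
from h import *
c,s=np.cos(np.radians(-32.5)),np.sin(np.radians(-32.5));f=np.array([c,s,0]);l=np.array([-s,c,0])
seat=np.array([.5644,.3436,.21])
pts=[seat-72*.001*f+l*.032+[0,0,.015],seat-.072*f-l*.032+[0,0,.015],seat+l*.05+[0,0,.0405],seat-l*.05+[0,0,.0405],seat+l*.05,seat-l*.05,seat+.03*f+l*.032+[0,0,.02],seat+.03*f-l*.032+[0,0,.02]]
print(((proj("scene",pts)-[125,160]+.5)*4-.5).round(0))
```

```text
[[122. 299.]
 [218. 302.]
 [119. 204.]
 [265. 207.]
 [129. 254.]
 [272. 258.]
 [161. 206.]
 [253. 208.]]
```

Predicted and observed uprights agree to within about 2 mm, so I'll lower the keeper.

```bash
python3 -m crank '[{"gripper":5,"travel":[0,0,8],"twist":[0,0,0]},{"gripper":5,"travel":[0,0,8],"twist":[0,0,0]},{"gripper":5,"travel":[0,0,6],"twist":[0,0,0]},{"gripper":5,"travel":[0,0,0],"twist":[0,0,0]}]'
python3 -m crank '[{"gripper":5,"travel":[0,0,3],"twist":[0,0,0]},{"gripper":5,"travel":[0,0,2],"twist":[0,0,0]},{"gripper":5,"travel":[0,0,1],"twist":[0,0,0]},{"gripper":5,"travel":[0,0,0],"twist":[0,0,0]},{"gripper":5,"travel":[0,0,0],"twist":[0,0,0]}]' 40
```

```text
time: 7.78
ee_pos: [0.5645, 0.3434, 0.2104]
tcp_rot: [-180.0, 0.1, 57.6]
wrist_force: [-0.9, 0.3, -2.5]
opening: 0.0071
grasp_force: 78.4
time: 8.4
ee_pos: [0.5647, 0.3436, 0.2054]
tcp_rot: [180.0, -0.0, 57.6]
wrist_force: [0.5, -0.1, -2.0]
opening: 0.0073
grasp_force: 78.4
```

```bash
python3 -m crank '[{"gripper":5,"travel":[0,0,1],"twist":[0,0,0]},{"gripper":5,"travel":[0,0,1],"twist":[0,0,0]},{"gripper":5,"travel":[0,0,0],"twist":[0,0,0]}]'
python3 -m crank '[{"gripper":5,"travel":[0,0,1.5],"twist":[0,0,0]},{"gripper":5,"travel":[0,0,0],"twist":[0,0,0]},{"gripper":5,"travel":[0,0,0],"twist":[0,0,0]}]'
```

```text
time: 8.78
ee_pos: [0.5647, 0.3436, 0.2031]
tcp_rot: [-180.0, 0.0, 57.6]
wrist_force: [0.7, 0.5, -3.7]
opening: 0.0073
grasp_force: 78.4
time: 9.15
ee_pos: [0.5648, 0.3436, 0.2024]
tcp_rot: [180.0, -0.0, 57.6]
wrist_force: [-0.2, 0.7, 3.8]
opening: 0.0072
grasp_force: 79.1
```

```bash
python3 -m crank '[{"gripper":30,"travel":[0,0,0],"twist":[0,0,0]},{"gripper":30,"travel":[0,0,0],"twist":[0,0,0]},{"gripper":30,"travel":[0,0,0],"twist":[0,0,0]},{"gripper":30,"travel":[0,0,-15],"twist":[0,0,0]},{"gripper":30,"travel":[0,0,-20],"twist":[0,0,0]},{"gripper":30,"travel":[0,0,-35],"twist":[0,0,0]},{"gripper":30,"travel":[0,0,0],"twist":[0,0,0]}]'
python3 - <<'E'
from h import *
go([.461,-.400,.25],143); 
s=bot.camera("scene")[:,:,::-1]
cv2.imwrite("pics/c5.png",cv2.resize(s[160:300,125:275],(600,560),interpolation=cv2.INTER_CUBIC))
E
```

```text
time: 10.02
ee_pos: [0.5653, 0.344, 0.2747]
tcp_rot: [179.9, -0.2, 57.6]
wrist_force: [-0.4, -0.4, -0.8]
opening: 0.0299
grasp_force: 0.0
at [0.5653 0.344  0.2747] [179.9  -0.2  57.6] q6 153.7 open 29.9 gf 0.0 t 10.0
 twist [ 0.005 -0.002 -1.491]  travel after twist [-364.4 -656.9   24.7]  (in present axes [-684.   310.9   22.5] )
```

View pics/c5.png

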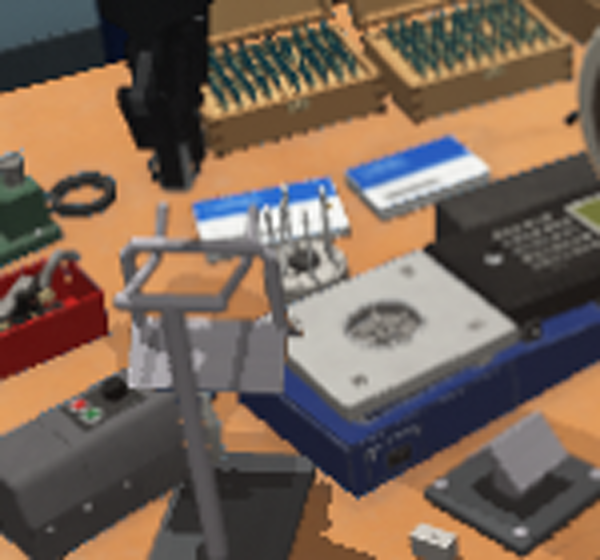

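The keeper hangs on both prongs, with the bar across at about (190,245) and the gripper clear. Next, the angles.

```bash
python3 -m crank '[{"gripper":76,"travel":[0,0,0],"twist":[0,0,-0.186]},{"gripper":76,"travel":[0,0,0],"twist":[0,0,-0.186]},{"gripper":76,"travel":[0,0,0],"twist":[0,0,-0.186]},{"gripper":76,"travel":[0,0,0],"twist":[0,0,-0.186]},{"gripper":76,"travel":[0,0,0],"twist":[0,0,-0.186]},{"gripper":76,"travel":[0,0,0],"twist":[0,0,-0.186]},{"gripper":76,"travel":[0,0,0],"twist":[0,0,-0.186]},{"gripper":76,"travel":[0,0,0],"twist":[0,0,-0.186]},{"gripper":76,"travel":[0,0,0],"twist":[0,0,0]}]'
python3 - <<'E'
from h import *
t=bot.camera("top")
cv2.imwrite("pics/top6.png",t[:,:,::-1])
for a in angles(t):print(a)
# ridge edge tri aid
cv2.imwrite("pics/c6.png",np.hstack([cv2.resize(t[205:270,170:250],None,fx=5,fy=5,interpolation=cv2.INTER_CUBIC)[:,:,::-1],cv2.resize(bot.camera("scene")[250:315,225:305],None,fx=5,fy=5,interpolation=cv2.INTER_CUBIC)[:,:,::-1]]))
go([.461,-.400,.25],143)
E
```

```text
time: 11.2
ee_pos: [0.5645, 0.3435, 0.2705]
tcp_rot: [-179.9, -0.0, 142.8]
wrist_force: [0.3, 0.6, 0.2]
opening: 0.0758
grasp_force: 0.0
(array([406.1, 239.7]), array([ 0.4599, -0.3993,  0.0205]), array([64.7, 69.9]), 50.9)
(array([372.8, 236.6]), array([ 0.468 , -0.3027,  0.0205]), array([65.2, 70.8]), 68.4)
(array([306.3, 232.5]), array([ 0.4775, -0.1118,  0.0205]), array([61.6, 69.9]), 57.1)
(array([270.5, 227.2]), array([ 0.4912, -0.0095,  0.0205]), array([64.7, 70.1]), 18.6)
(array([412.6, 205.7]), array([ 0.5596, -0.4217,  0.0205]), array([89.9, 26.3]), 86.8)
(array([337.4, 206.2]), array([ 0.5548, -0.2018,  0.0205]), array([ 41.7, 102.6]), 0.8)
at [0.5646 0.3435 0.271 ] [-179.9   -0.   142.6] q6 68.7 open 76.2 gf 0.0 t 11.3
 twist [-0.001 -0.    -0.007]  travel after twist [-364.8 -656.1   21. ]  (in present axes [-369.6 -653.4   21.5] )
```

View pics/c6.png

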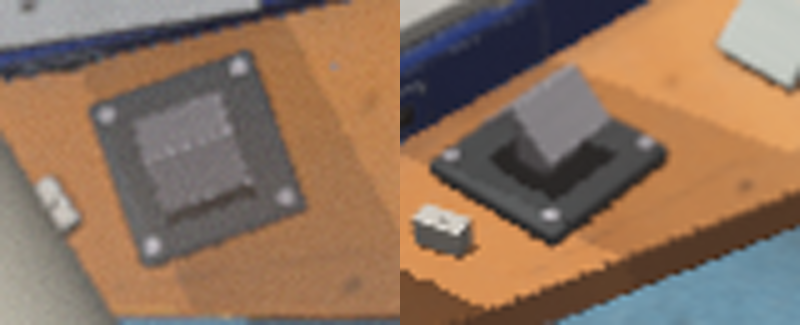

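c6: the bare ridge's corner edge runs from left-panel (146,160) to (235,133). The screws are at (107,115), (240,66), (287,197) and (153,246).

```bash
python3 - <<'E'
from h import *
S=cast("top",crop([(107,115),(240,66),(287,197),(153,246)],170,205,5),.01);print("screws",S.mean(0).round(4))
f=lambda d:np.degrees(np.arctan2(d[1],d[0])).round(1)
print(f(S[1]-S[0]),f(S[2]-S[3]),f(S[0]-S[3])-90-180,f(S[1]-S[2])-90-180)
E=cast("top",crop([(146,160),(235,133)],170,205,5),.062);print(E.mean(0).round(4),f(E[1]-E[0]),np.linalg.norm(E[1]-E[0]))
print([ (x.round(4),e.round(4)) for x,e in (tri(crop(p,170,205,5),crop(np.array(q)-[400,0],225,250,5)) for p,q in(((146,160),(513,106)),((235,133),(571,66)),((107,115),(451,155)),((287,197),(645,143)),((153,246),(551,214))))])
E
python3 -m crank '[{"gripper":76,"travel":[-20,-36,0],"twist":[0,0,-0.006]},{"gripper":76,"travel":[-30,-54,2],"twist":[0,0,0]},{"gripper":76,"travel":[-30,-54,2],"twist":[0,0,0]},{"gripper":76,"travel":[-30,-54,2],"twist":[0,0,0]},{"gripper":76,"travel":[-30,-54,2],"twist":[0,0,0]},{"gripper":76,"travel":[-30,-54,2],"twist":[0,0,0]},{"gripper":76,"travel":[-30,-54,2],"twist":[0,0,0]},{"gripper":76,"travel":[-30,-54,2],"twist":[0,0,0]},{"gripper":76,"travel":[-30,-54,2],"twist":[0,0,0]},{"gripper":76,"travel":[-30,-54,2],"twist":[0,0,0]},{"gripper":76,"travel":[-30,-54,2],"twist":[0,0,0]},{"gripper":76,"travel":[-25,-45,2],"twist":[0,0,0]}]'
python3 - <<'E'
from h import *
for a in angles(bot.camera("scene"),"scene",(395,205,425,270)):print(a)
go([.462,-.400,.027],143);go([.462,-.400,.027],145)
E
```

```text
screws [0.4658 0.1661 0.01  ]
-68.7 -69.0 -249.0 -249.1
[0.4645 0.1646 0.062 ] -72.1 0.05119119952765395
[(array([0.4567, 0.1888, 0.0593]), np.float64(0.0012)), (array([0.4738, 0.1419, 0.0569]), np.float64(0.0028)), (array([0.488 , 0.2173, 0.0116]), np.float64(0.0017)), (array([0.4427, 0.1138, 0.0101]), np.float64(0.0004)), (array([0.4133, 0.1889, 0.0119]), np.float64(0.001))]
time: 12.8
ee_pos: [0.4675, -0.3625, 0.2494]
tcp_rot: [-180.0, -0.0, 142.9]
wrist_force: [0.5, 0.5, 0.5]
opening: 0.0762
grasp_force: 0.0
(array([408.5, 223.9]), array([ 0.4485, -0.3919,  0.0205]), array([62.3, 94.9]), 49.2)
at [ 0.4664 -0.3671  0.248 ] [-179.9   -0.   142.8] q6 -0.9 open 76.4 gf 0.0 t 12.8
 twist [-0.002 -0.    -0.004]  travel after twist [-16.3 -28.9 221. ]  (in present axes [-16.5 -28.4 221. ] )
at [ 0.4664 -0.3671  0.248 ] [-179.9   -0.   142.8] q6 -0.9 open 76.4 gf 0.0 t 12.8
 twist [-0.002 -0.001 -0.039]  travel after twist [-15.3 -29.5 221. ]  (in present axes [-16.5 -28.4 221. ] )
```

Run:
```python
from h import *
C=crop([(690,213),(757,268),(697,345),(630,290)],245,175,4.3);X=cast("top",C,0);print(X.round(4),X.mean(0))
for i in range(4):
    d=X[(i+1)%4]-X[i];print(np.linalg.norm(d).round(4),np.degrees(np.arctan2(d[1],d[0])).round(1))
print(cast("top",crop([(707,270)],245,175,4.3),.041))
t=cv2.imread("pics/top6.png")
cv2.imwrite("pics/c7.png",np.hstack([cv2.resize(t[222:257,388:424],(390,380),interpolation=cv2.INTER_CUBIC),cv2.resize(t[218:253,355:391],(390,380),interpolation=cv2.INTER_CUBIC)]))
```

```text
[[ 0.5082 -0.4035  0.    ]
 [ 0.471  -0.4486  0.    ]
 [ 0.4183 -0.4055  0.    ]
 [ 0.4551 -0.3607  0.    ]] [ 0.46314911 -0.40455953  0.        ]
0.0584 -129.5
0.068 140.8
0.058 50.6
0.0682 -38.9
[[ 0.46416757 -0.40228581  0.041     ]]
```

View pics/c7.png

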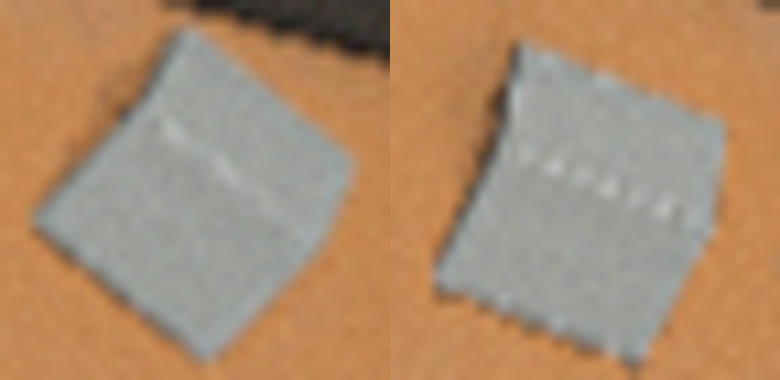

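c7: angle 4's corner edge runs from about (160,115) to (320,245). The corner and edge estimates agree at (0.464, -0.4025), so I'll go there.

```bash
python3 -m crank '[{"gripper":78,"travel":[-10,-15,40],"twist":[0,0,0]},{"gripper":78,"travel":[-9.5,-14.6,50],"twist":[0,0,0]},{"gripper":78,"travel":[0,0,50],"twist":[0,0,0]},{"gripper":78,"travel":[0,0,30],"twist":[0,0,0]},{"gripper":78,"travel":[0,0,0],"twist":[0,0,0]},{"gripper":78,"travel":[0,0,0],"twist":[0,0,0]}]'
python3 - <<'E'
from h import *
go([.464,-.4025,.027],142.8)
t=bot.camera("top")[:,:,::-1];s=bot.camera("scene")[:,:,::-1]
cv2.imwrite("pics/c8.png",np.hstack([cv2.resize(t[205:265,375:435],(390,390),interpolation=cv2.INTER_CUBIC),cv2.resize(s[185:245,375:435],(390,390),interpolation=cv2.INTER_CUBIC)]))
E
```

```text
time: 13.6
ee_pos: [0.4667, -0.396, 0.0814]
tcp_rot: [-180.0, 0.1, 143.1]
wrist_force: [-0.2, -0.3, 0.1]
opening: 0.0777
grasp_force: 0.0
at [ 0.4667 -0.396   0.0814] [-1.800e+02  1.000e-01  1.431e+02] q6 -3.4 open 77.7 gf 0.0 t 13.6
 twist [-0.     0.002  0.005]  travel after twist [-1.8 -6.9 54.4]  (in present axes [-1.7 -6.9 54.4] )
```

View pics/c8.png

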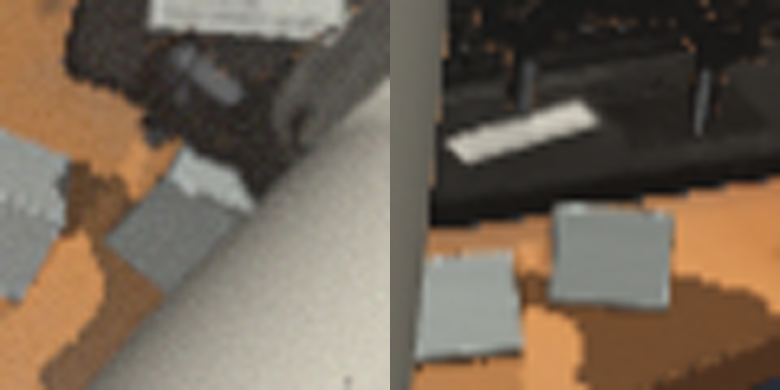

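c8: the fingertips straddle the angle, with the right-panel finger midpoint at x≈614 and the piece midpoint at x≈613. Descending and closing.

```bash
python3 -m crank '[{"gripper":78,"travel":[-2,-7,10],"twist":[0,0,0]},{"gripper":78,"travel":[0,0,25],"twist":[0,0,0]},{"gripper":78,"travel":[0,0,19],"twist":[0,0,0]},{"gripper":78,"travel":[0,0,0],"twist":[0,0,0]},{"gripper":78,"travel":[0,0,0],"twist":[0,0,0]}]'
python3 -m crank '[{"gripper":55,"travel":[0,0,0],"twist":[0,0,0]},{"gripper":55,"travel":[0,0,0],"twist":[0,0,0]},{"gripper":55,"travel":[0,0,0],"twist":[0,0,0]},{"gripper":55,"travel":[0,0,0],"twist":[0,0,0]}]' 30
```

```text
time: 14.32
ee_pos: [0.4639, -0.4027, 0.0264]
tcp_rot: [-180.0, 0.0, 143.2]
wrist_force: [-0.1, -0.4, -0.6]
opening: 0.0778
grasp_force: 0.0
time: 14.82
ee_pos: [0.4642, -0.4027, 0.0271]
tcp_rot: [180.0, 0.1, 143.2]
wrist_force: [-0.2, 0.9, 6.2]
opening: 0.0592
grasp_force: 31.5
```

```bash
python3 -m crank '[{"gripper":55,"travel":[0,0,-40],"twist":[0,0,0]},{"gripper":55,"travel":[0,0,-60],"twist":[0,0,0]},{"gripper":55,"travel":[34,45,-25],"twist":[0,0,-0.1]},{"gripper":55,"travel":[29,49,0],"twist":[0,0,-0.1]},{"gripper":55,"travel":[24,51,0],"twist":[0,0,-0.1]},{"gripper":55,"travel":[19,53,0],"twist":[0,0,-0.1]},{"gripper":55,"travel":[14,55,0],"twist":[0,0,-0.1]},{"gripper":55,"travel":[8,56,0],"twist":[0,0,-0.1]},{"gripper":55,"travel":[2,57,0],"twist":[0,0,-0.1]},{"gripper":55,"travel":[-3,57,0],"twist":[0,0,-0.1]},{"gripper":55,"travel":[-9,56,0],"twist":[0,0,-0.1]},{"gripper":55,"travel":[-14,53,0],"twist":[0,0,-0.1]}]' 50
python3 -m crank '[{"gripper":55,"travel":[0,0,0],"twist":[0,0,0]},{"gripper":55,"travel":[0,0,0],"twist":[0,0,0]}]'
python3 - <<'E'
from h import *
go([.4646,.1652,.1],200.3)
E
```

```text
time: 16.32
ee_pos: [0.4638, 0.1645, 0.1512]
tcp_rot: [-180.0, 0.1, -159.3]
wrist_force: [1.9, -0.5, -1.3]
opening: 0.0574
grasp_force: 53.6
time: 16.58
ee_pos: [0.4639, 0.1624, 0.1508]
tcp_rot: [-180.0, -0.0, -159.5]
wrist_force: [0.6, -0.0, -1.1]
opening: 0.0578
grasp_force: 53.7
at [0.4639 0.1624 0.1508] [-180.    -0.  -159.5] q6 -1.2 open 57.8 gf 53.7 t 16.6
 twist [-0.    -0.     0.003]  travel after twist [-1.6  2.3 50.8]  (in present axes [-1.7  2.3 50.8] )
```

```bash
python3 -m crank '[{"gripper":55,"travel":[-1.7,2.3,20],"twist":[0,0,0]},{"gripper":55,"travel":[0,0,30],"twist":[0,0,0]},{"gripper":55,"travel":[0,0,28],"twist":[0,0,0]},{"gripper":55,"travel":[0,0,5],"twist":[0,0,0]},{"gripper":55,"travel":[0,0,0],"twist":[0,0,0]}]'
python3 -m crank '[{"gripper":55,"travel":[0,0,2],"twist":[0,0,0]},{"gripper":55,"travel":[0,0,2],"twist":[0,0,0]},{"gripper":55,"travel":[0,0,0],"twist":[0,0,0]}]'
python3 -m crank '[{"gripper":55,"travel":[0,0,1.5],"twist":[0,0,0]},{"gripper":55,"travel":[0,0,0],"twist":[0,0,0]},{"gripper":55,"travel":[0,0,0],"twist":[0,0,0]}]'
```

```text
time: 17.2
ee_pos: [0.4651, 0.1645, 0.0685]
tcp_rot: [-180.0, 0.0, -159.6]
wrist_force: [0.7, 0.2, -1.4]
opening: 0.0574
grasp_force: 53.7
time: 17.58
ee_pos: [0.4649, 0.1654, 0.064]
tcp_rot: [-180.0, 0.0, -159.5]
wrist_force: [-0.2, -0.3, -1.3]
opening: 0.0576
grasp_force: 53.7
time: 17.95
ee_pos: [0.4648, 0.1653, 0.0623]
tcp_rot: [180.0, -0.0, -159.5]
wrist_force: [-0.3, 0.9, -1.2]
opening: 0.0577
grasp_force: 53.7
```

```bash
python3 -m crank '[{"gripper":55,"travel":[0,0,1.5],"twist":[0,0,0]},{"gripper":55,"travel":[0,0,0],"twist":[0,0,0]},{"gripper":55,"travel":[0,0,0],"twist":[0,0,0]}]'
python3 -m crank '[{"gripper":55,"travel":[0,0,1.5],"twist":[0,0,0]},{"gripper":55,"travel":[0,0,0],"twist":[0,0,0]},{"gripper":55,"travel":[0,0,0],"twist":[0,0,0]}]'
```

```text
time: 18.32
ee_pos: [0.4653, 0.1655, 0.0611]
tcp_rot: [-180.0, 0.1, -159.5]
wrist_force: [2.3, 1.7, 2.4]
opening: 0.0576
grasp_force: 54.1
time: 18.7
ee_pos: [0.4658, 0.1656, 0.0606]
tcp_rot: [-180.0, 0.2, -159.5]
wrist_force: [2.3, 0.7, 8.4]
opening: 0.0579
grasp_force: 54.8
```

```bash
python3 -m crank '[{"gripper":70,"travel":[0,0,0],"twist":[0,0,0]},{"gripper":70,"travel":[0,0,0],"twist":[0,0,0]},{"gripper":78,"travel":[0,0,0],"twist":[0,0,0]},{"gripper":78,"travel":[0,0,-25],"twist":[0,0,0]},{"gripper":78,"travel":[0,0,-50],"twist":[0,0,0]},{"gripper":78,"travel":[0,0,-35],"twist":[0,0,0]},{"gripper":78,"travel":[0,0,0],"twist":[0,0,0]}]'
python3 - <<'E'
from h import *
t=bot.camera("top");s=bot.camera("scene");cv2.imwrite("pics/top9.png",t[:,:,::-1]);cv2.imwrite("pics/scene9.png",s[:,:,::-1])
for a in angles(t):print(a)
c=lambda p:(np.float64(p)-[390,0]+.5)/10.83-.5+[355,218]
X=cast("top",c([(522,42),(727,125),(637,358),(437,285)]),0);print(X.mean(0).round(4))
E=cast("top",c([(518,152),(715,228)]),.041);d=E[1]-E[0];print(E.mean(0).round(4),np.degrees(np.arctan2(d[1],d[0])),np.linalg.norm(d))
for i in range(4):
    d=X[(i+1)%4]-X[i];print(np.linalg.norm(d).round(4),np.degrees(np.arctan2(d[1],d[0])).round(1))
cv2.imwrite("pics/c9.png",np.hstack([cv2.resize(s[235:295,230:290],(390,390),interpolation=cv2.INTER_CUBIC)[:,:,::-1],cv2.resize(t[205:265,255:325],(455,390),interpolation=cv2.INTER_CUBIC)[:,:,::-1]]))
go([.471,-.304,.09],159.5)
E
```

```text
time: 19.58
ee_pos: [0.4659, 0.1657, 0.1719]
tcp_rot: [-180.0, 0.2, -159.5]
wrist_force: [-0.5, 1.1, -1.3]
opening: 0.0776
grasp_force: 0.0
(array([372.8, 236.6]), array([ 0.468 , -0.3027,  0.0205]), array([65.2, 70.9]), 68.4)
(array([306.3, 232.5]), array([ 0.4775, -0.1118,  0.0205]), array([61.7, 70. ]), 56.8)
(array([270.5, 227.2]), array([ 0.4912, -0.0095,  0.0205]), array([64.7, 70.7]), 19.0)
(array([412.6, 205.7]), array([ 0.5596, -0.4217,  0.0205]), array([89.8, 26.4]), 86.6)
(array([337.4, 206.2]), array([ 0.5548, -0.2018,  0.0205]), array([ 41.7, 102.5]), 0.8)
[ 0.4716 -0.3054  0.    ]
[ 0.4697 -0.3061  0.041 ] -110.61876551419333 0.055085032977925844
0.0594 -111.6
0.0682 157.7
0.0569 70.5
0.0703 -20.1
at [0.4647 0.1653 0.1687] [ 180.    -0.  -159.5] q6 -0.9 open 78.1 gf 0.0 t 19.7
 twist [-0.    -0.     0.715]  travel after twist [-170.2 -437.3   78.7]  (in present axes [ 158.1 -441.9   78.8] )
```

View pics/c9.png

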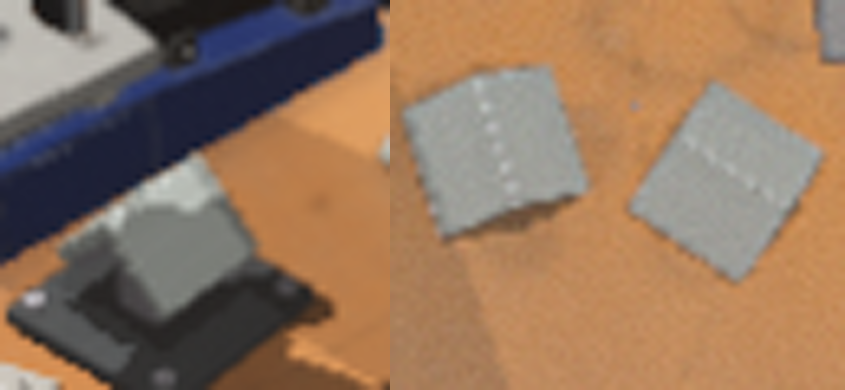

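c9: the first angle sits nested on the ridge. Angles 1 and 2 have not moved, with corner edges at (480,78)–(518,210) and (682,140)–(790,205). Fetching angle 3.

```bash
python3 -m crank '[{"gripper":78,"travel":[18,-49,0],"twist":[0,0,0.079]},{"gripper":78,"travel":[14,-50,0],"twist":[0,0,0.079]},{"gripper":78,"travel":[10,-51,0],"twist":[0,0,0.079]},{"gripper":78,"travel":[6,-52,0],"twist":[0,0,0.079]},{"gripper":78,"travel":[2,-52,0],"twist":[0,0,0.079]},{"gripper":78,"travel":[-2,-52,0],"twist":[0,0,0.079]},{"gripper":78,"travel":[-6,-52,20],"twist":[0,0,0.079]},{"gripper":78,"travel":[-10,-51,25],"twist":[0,0,0.079]},{"gripper":78,"travel":[-14,-50,25],"twist":[0,0,0.079]},{"gripper":78,"travel":[0,0,10],"twist":[0,0,0]},{"gripper":78,"travel":[0,0,0],"twist":[0,0,0]},{"gripper":78,"travel":[0,0,0],"twist":[0,0,0]}]'
python3 - <<'E'
from h import *
go([.4703,-.3054,.027],159.7)
c=lambda p:(np.float64(p)-[390,0]+.5)/6.5-.5+[255,205]
for n,C,r in(("a1",[(403,110),(550,65),(588,188),(447,240)],[(480,76),(519,212)]),("a2",[(712,80),(825,152),(740,283),(628,208)],[(680,138),(795,208)])):
    X=cast("top",c(C),0);E=cast("top",c(r),.041);d=E[1]-E[0]
    print(n,X.mean(0).round(4),E.mean(0).round(4),np.degrees(np.arctan2(d[1],d[0])),np.linalg.norm(d))
    for i in range(4):
        d=X[(i+1)%4]-X[i];print(np.linalg.norm(d).round(4),np.degrees(np.arctan2(d[1],d[0])).round(1))
E
```

```text
time: 21.18
ee_pos: [0.466, -0.3025, 0.0897]
tcp_rot: [180.0, 0.0, 159.8]
wrist_force: [0.9, -0.3, -0.3]
opening: 0.0782
grasp_force: 0.0
at [ 0.466  -0.3025  0.0897] [180.    0.  159.8] q6 -12.8 open 78.2 gf 0.0 t 21.2
 twist [0.    0.    0.002]  travel after twist [-5.  -1.2 62.7]  (in present axes [-5.  -1.2 62.7] )
a1 [ 0.4927 -0.0114  0.    ] [ 0.4899 -0.0116  0.041 ] -163.55737125158228 0.061741275246113246
0.0687 -72.0
0.0578 -162.6
0.0668 111.1
0.0614 19.3
a2 [ 0.4806 -0.1136  0.    ] [ 0.4785 -0.1148  0.041 ] -120.97437926639394 0.058191957721275826
0.0597 -122.2
0.0703 147.2
0.0597 56.6
0.069 -32.8
```

```bash
python3 -m crank '[{"gripper":78,"travel":[-5,-1,20],"twist":[0,0,0]},{"gripper":78,"travel":[0,0,25],"twist":[0,0,0]},{"gripper":78,"travel":[0,0,17.5],"twist":[0,0,0]},{"gripper":78,"travel":[0,0,0],"twist":[0,0,0]},{"gripper":78,"travel":[0,0,0],"twist":[0,0,0]}]'
python3 -m crank '[{"gripper":55,"travel":[0,0,0],"twist":[0,0,0]},{"gripper":55,"travel":[0,0,0],"twist":[0,0,0]},{"gripper":55,"travel":[0,0,0],"twist":[0,0,0]},{"gripper":55,"travel":[0,0,0],"twist":[0,0,0]}]' 30
```

```text
time: 21.8
ee_pos: [0.4705, -0.3062, 0.0275]
tcp_rot: [-180.0, 0.0, 159.7]
wrist_force: [-0.4, -1.0, -0.7]
opening: 0.0781
grasp_force: 0.0
time: 22.3
ee_pos: [0.4706, -0.3067, 0.0281]
tcp_rot: [-180.0, 0.1, 159.7]
wrist_force: [-2.0, -0.1, 5.7]
opening: 0.0587
grasp_force: 31.5
```

```bash
python3 -m crank '[{"gripper":55,"travel":[0,0,-40],"twist":[0,0,0]},{"gripper":55,"travel":[0,0,-60],"twist":[0,0,0]},{"gripper":55,"travel":[18,49,-25],"twist":[0,0,-0.079]},{"gripper":55,"travel":[14,50,0],"twist":[0,0,-0.079]},{"gripper":55,"travel":[10,51,0],"twist":[0,0,-0.079]},{"gripper":55,"travel":[6,52,0],"twist":[0,0,-0.079]},{"gripper":55,"travel":[2,52,0],"twist":[0,0,-0.079]},{"gripper":55,"travel":[-2,52,0],"twist":[0,0,-0.079]},{"gripper":55,"travel":[-6,52,0],"twist":[0,0,-0.079]},{"gripper":55,"travel":[-10,51,0],"twist":[0,0,-0.079]},{"gripper":55,"travel":[-14,50,0],"twist":[0,0,-0.079]},{"gripper":55,"travel":[0,0,0],"twist":[0,0,0]}]' 50
python3 -m crank '[{"gripper":55,"travel":[0,0,0],"twist":[0,0,0]},{"gripper":55,"travel":[0,0,0],"twist":[0,0,0]}]'
python3 - <<'E'
from h import *
go([.4650,.1654,.0720],200.5)
t=bot.camera("top")
for a in angles(t):print(a)
E
```

```text
time: 23.8
ee_pos: [0.469, 0.1655, 0.1515]
tcp_rot: [180.0, -0.0, -159.2]
wrist_force: [-0.0, -0.0, -1.5]
opening: 0.0576
grasp_force: 53.9
time: 24.05
ee_pos: [0.4696, 0.1617, 0.1518]
tcp_rot: [-180.0, 0.0, -159.6]
wrist_force: [-0.3, -0.2, -1.4]
opening: 0.0574
grasp_force: 53.9
at [0.4696 0.1617 0.1518] [-180.     0.  -159.6] q6 -1.4 open 57.4 gf 53.9 t 24.1
 twist [-0.     0.    -0.002]  travel after twist [ 3.   5.1 79.8]  (in present axes [ 3.   5.1 79.8] )
(array([306.3, 232.5]), array([ 0.4775, -0.1118,  0.0205]), array([61.7, 70. ]), 56.8)
(array([270.5, 227.3]), array([ 0.4912, -0.0095,  0.0205]), array([64.7, 70.6]), 18.6)
(array([412.6, 205.7]), array([ 0.5596, -0.4218,  0.0205]), array([89.8, 26.3]), 86.7)
(array([337.4, 206.2]), array([ 0.5548, -0.2017,  0.0205]), array([ 41.7, 102.5]), 0.8)
```

```bash
python3 -m crank '[{"gripper":55,"travel":[3,5,25],"twist":[0,0,0]},{"gripper":55,"travel":[0,0,30],"twist":[0,0,0]},{"gripper":55,"travel":[0,0,17],"twist":[0,0,0]},{"gripper":55,"travel":[0,0,0],"twist":[0,0,0]},{"gripper":55,"travel":[0,0,0],"twist":[0,0,0]}]'
python3 -m crank '[{"gripper":55,"travel":[0,0,2],"twist":[0,0,0]},{"gripper":55,"travel":[0,0,2],"twist":[0,0,0]},{"gripper":55,"travel":[0,0,0],"twist":[0,0,0]},{"gripper":55,"travel":[0,0,0],"twist":[0,0,0]}]'
```

```text
time: 24.72
ee_pos: [0.4655, 0.1662, 0.0809]
tcp_rot: [-180.0, 0.1, -159.6]
wrist_force: [0.4, 0.9, -0.2]
opening: 0.0573
grasp_force: 53.9
time: 25.22
ee_pos: [0.4649, 0.1663, 0.0759]
tcp_rot: [-180.0, 0.0, -159.5]
wrist_force: [0.5, -0.3, -1.7]
opening: 0.0576
grasp_force: 53.9
```

```bash
python3 -m crank '[{"gripper":55,"travel":[0,-1,1.5],"twist":[0,0,0]},{"gripper":55,"travel":[0,0,1.5],"twist":[0,0,0]},{"gripper":55,"travel":[0,0,0],"twist":[0,0,0]},{"gripper":55,"travel":[0,0,0],"twist":[0,0,0]}]'
python3 -m crank '[{"gripper":55,"travel":[0,0,1],"twist":[0,0,0]},{"gripper":55,"travel":[0,0,0],"twist":[0,0,0]},{"gripper":55,"travel":[0,0,0],"twist":[0,0,0]}]'
```

```text
time: 25.72
ee_pos: [0.4657, 0.1654, 0.0731]
tcp_rot: [-180.0, 0.1, -159.5]
wrist_force: [1.7, 0.7, 0.1]
opening: 0.0577
grasp_force: 54.2
time: 26.1
ee_pos: [0.4658, 0.1655, 0.0727]
tcp_rot: [-180.0, 0.1, -159.5]
wrist_force: [1.0, -0.4, 7.3]
opening: 0.0573
grasp_force: 54.9
```

```bash
python3 -m crank '[{"gripper":70,"travel":[0,0,0],"twist":[0,0,0]},{"gripper":70,"travel":[0,0,0],"twist":[0,0,0]},{"gripper":78,"travel":[0,0,0],"twist":[0,0,0]},{"gripper":78,"travel":[0,0,-25],"twist":[0,0,0]},{"gripper":78,"travel":[0,0,-50],"twist":[0,0,0]},{"gripper":78,"travel":[0,0,-15],"twist":[0,0,0]}]'
python3 -m crank '[{"gripper":78,"travel":[14,-44,0],"twist":[0,0,0.154]},{"gripper":78,"travel":[7,-46,0],"twist":[0,0,0.154]},{"gripper":78,"travel":[0,-47,0],"twist":[0,0,0.154]},{"gripper":78,"travel":[-7,-46,20],"twist":[0,0,0.154]},{"gripper":78,"travel":[-14,-44,25],"twist":[0,0,0.154]},{"gripper":78,"travel":[-21,-42,25],"twist":[0,0,0.154]},{"gripper":78,"travel":[0,0,0],"twist":[0,0,0]},{"gripper":78,"travel":[0,0,0],"twist":[0,0,0]}]'
python3 - <<'E'
from h import *
go([.4795,-.114,.027],147.5)
for a in angles(bot.camera("scene"),"scene",(315,235,350,262)):print(a)
E
```

```text
time: 26.85
ee_pos: [0.4661, 0.1657, 0.1647]
tcp_rot: [180.0, 0.2, -159.5]
wrist_force: [0.5, -0.9, 0.2]
opening: 0.0779
grasp_force: 0.0
time: 27.85
ee_pos: [0.4789, -0.1135, 0.0917]
tcp_rot: [180.0, -0.0, 147.6]
wrist_force: [-0.6, 0.8, -0.7]
opening: 0.0784
grasp_force: 0.0
at [ 0.4789 -0.1135  0.0917] [180.   -0.  147.6] q6 19.1 open 78.4 gf 0.0 t 27.9
 twist [ 0.    -0.001  0.001]  travel after twist [-0.8 -0.1 64.7]  (in present axes [-0.8 -0.1 64.7] )
```

```bash
python3 - <<'E'
from h import *
s=bot.camera("scene")
for im in (cv2.imread("pics/scene9.png")[:,:,::-1].copy(),s):
    h=cv2.cvtColor(im[238:262,318:352],cv2.COLOR_RGB2HSV)
    m=(h[...,1]<75)&(h[...,2]>60);y,x=np.nonzero(m);print(m.sum(),x.mean()+318,y.mean()+238,x.min()+318,x.max()+318,y.min()+238,y.max()+238)
E
python3 -m crank '[{"gripper":78,"travel":[-1,0,20],"twist":[0,0,0]},{"gripper":78,"travel":[0,0,15],"twist":[0,0,0]},{"gripper":78,"travel":[0,0,0],"twist":[0,0,0]}]'
```

```text
317 333.0694006309148 248.34384858044163 324 343 240 257
585 338.6717948717949 249.21880341880342 323 351 238 261
time: 28.32
ee_pos: [0.4793, -0.1135, 0.0559]
tcp_rot: [-180.0, -0.1, 147.6]
wrist_force: [-0.7, 0.2, 0.2]
opening: 0.0779
grasp_force: 0.0
```

```bash
python3 -m crank '[{"gripper":78,"travel":[0,0,15],"twist":[0,0,0]},{"gripper":78,"travel":[0,0,14],"twist":[0,0,0]},{"gripper":78,"travel":[0,0,0],"twist":[0,0,0]}]'
python3 -m crank '[{"gripper":55,"travel":[0,0,0],"twist":[0,0,0]},{"gripper":55,"travel":[0,0,0],"twist":[0,0,0]},{"gripper":55,"travel":[0,0,0],"twist":[0,0,0]},{"gripper":55,"travel":[0,0,0],"twist":[0,0,0]}]' 30
```

```text
time: 28.7
ee_pos: [0.479, -0.114, 0.0263]
tcp_rot: [-180.0, -0.1, 147.5]
wrist_force: [-0.4, 0.3, 0.1]
opening: 0.0775
grasp_force: 0.0
time: 29.2
ee_pos: [0.4803, -0.1143, 0.0283]
tcp_rot: [180.0, 0.0, 147.5]
wrist_force: [-1.0, 1.0, 5.1]
opening: 0.0584
grasp_force: 32.4
```

```bash
python3 -m crank '[{"gripper":55,"travel":[0,0,-40],"twist":[0,0,0]},{"gripper":55,"travel":[0,0,-60],"twist":[0,0,0]},{"gripper":55,"travel":[27,38,-30],"twist":[0,0,-0.154]},{"gripper":55,"travel":[21,42,0],"twist":[0,0,-0.154]},{"gripper":55,"travel":[14,44,0],"twist":[0,0,-0.154]},{"gripper":55,"travel":[7,46,0],"twist":[0,0,-0.154]},{"gripper":55,"travel":[0,47,0],"twist":[0,0,-0.154]},{"gripper":55,"travel":[-7,46,0],"twist":[0,0,-0.154]},{"gripper":55,"travel":[0,0,0],"twist":[0,0,0]},{"gripper":55,"travel":[0,0,0],"twist":[0,0,0]},{"gripper":55,"travel":[0,0,0],"twist":[0,0,0]}]' 50
python3 - <<'E'
from h import *
go([.4655,.1654,.0920],200.5)
for a in angles(bot.camera("top")):print(a)
E
```

```text
time: 30.58
ee_pos: [0.4661, 0.1643, 0.1577]
tcp_rot: [-180.0, -0.0, -159.6]
wrist_force: [0.0, 0.6, -1.9]
opening: 0.0576
grasp_force: 53.8
at [0.4661 0.1643 0.1577] [-180.    -0.  -159.6] q6 -0.9 open 57.6 gf 53.8 t 30.6
 twist [-0.    -0.    -0.003]  travel after twist [ 0.2  1.2 65.7]  (in present axes [ 0.2  1.3 65.7] )
(array([270.5, 227.2]), array([ 0.4912, -0.0095,  0.0205]), array([64.8, 70.4]), 18.8)
(array([412.6, 205.7]), array([ 0.5597, -0.4218,  0.0205]), array([89.9, 26.3]), 86.8)
(array([337.4, 206.2]), array([ 0.5548, -0.2018,  0.0205]), array([ 41.7, 102.6]), 0.8)
```

Expected seating is at TCP z ≈ 0.0838.

```bash
python3 -m crank '[{"gripper":55,"travel":[0,1.2,25],"twist":[0,0,0]},{"gripper":55,"travel":[0,0,25],"twist":[0,0,0]},{"gripper":55,"travel":[0,0,15],"twist":[0,0,0]},{"gripper":55,"travel":[0,0,3.5],"twist":[0,0,0]},{"gripper":55,"travel":[0,0,0],"twist":[0,0,0]},{"gripper":55,"travel":[0,0,0],"twist":[0,0,0]}]'
python3 -m crank '[{"gripper":55,"travel":[0,0,2],"twist":[0,0,0]},{"gripper":55,"travel":[0,0,0],"twist":[0,0,0]},{"gripper":55,"travel":[0,0,0],"twist":[0,0,0]}]'
```

```text
time: 31.38
ee_pos: [0.4661, 0.1665, 0.0902]
tcp_rot: [180.0, 0.1, -159.5]
wrist_force: [-0.3, -0.1, -1.1]
opening: 0.0575
grasp_force: 53.8
time: 31.75
ee_pos: [0.4656, 0.1664, 0.0874]
tcp_rot: [-180.0, 0.0, -159.5]
wrist_force: [-0.3, 0.4, -1.5]
opening: 0.0574
grasp_force: 53.8
```

```bash
python3 -m crank '[{"gripper":55,"travel":[0,-0.8,1.5],"twist":[0,0,0]},{"gripper":55,"travel":[0,0,1],"twist":[0,0,0]},{"gripper":55,"travel":[0,0,0],"twist":[0,0,0]},{"gripper":55,"travel":[0,0,0],"twist":[0,0,0]}]'
python3 -m crank '[{"gripper":55,"travel":[0,0,1],"twist":[0,0,0]},{"gripper":55,"travel":[0,0,0],"twist":[0,0,0]},{"gripper":55,"travel":[0,0,0],"twist":[0,0,0]}]'
```

```text
time: 32.25
ee_pos: [0.4658, 0.1655, 0.0847]
tcp_rot: [-180.0, -0.0, -159.5]
wrist_force: [-1.1, -0.5, -0.2]
opening: 0.057
grasp_force: 53.9
time: 32.62
ee_pos: [0.4659, 0.1656, 0.0845]
tcp_rot: [180.0, 0.0, -159.5]
wrist_force: [-3.0, -3.1, 6.0]
opening: 0.0571
grasp_force: 54.7
```

```bash
python3 -m crank '[{"gripper":70,"travel":[0,0,0],"twist":[0,0,0]},{"gripper":70,"travel":[0,0,0],"twist":[0,0,0]},{"gripper":78,"travel":[0,0,0],"twist":[0,0,0]},{"gripper":78,"travel":[0,0,-25],"twist":[0,0,0]},{"gripper":78,"travel":[0,0,-50],"twist":[0,0,0]},{"gripper":78,"travel":[0,0,-10],"twist":[0,0,0]}]'
python3 -m crank '[{"gripper":78,"travel":[0,0,0],"twist":[0,0,0.179]},{"gripper":78,"travel":[0,0,0],"twist":[0,0,0.179]},{"gripper":78,"travel":[0,0,0],"twist":[0,0,0.179]},{"gripper":78,"travel":[0,0,0],"twist":[0,0,0.179]},{"gripper":78,"travel":[0,0,0],"twist":[0,0,0.179]},{"gripper":78,"travel":[0,0,0],"twist":[0,0,0.179]},{"gripper":78,"travel":[0,0,0],"twist":[0,0,0.179]},{"gripper":78,"travel":[0,0,0],"twist":[0,0,0.179]},{"gripper":78,"travel":[0,0,0],"twist":[0,0,0.179]},{"gripper":78,"travel":[0,0,0],"twist":[0,0,0]}]'
python3 - <<'E'
from h import *
t=bot.camera("top")
for a in angles(t):print(a)
go([.4912,-.0115,.09],108)
E
```

```text
time: 33.38
ee_pos: [0.467, 0.166, 0.172]
tcp_rot: [-180.0, 0.3, -159.5]
wrist_force: [0.3, -0.3, 0.1]
opening: 0.0782
grasp_force: 0.0
time: 34.62
ee_pos: [0.4657, 0.1656, 0.1681]
tcp_rot: [-180.0, -0.0, 108.2]
wrist_force: [-0.7, 0.7, -1.4]
opening: 0.0782
grasp_force: 0.0
(array([270.5, 227.2]), array([ 0.4912, -0.0095,  0.0205]), array([64.9, 70.6]), 18.6)
(array([412.6, 205.7]), array([ 0.5596, -0.4218,  0.0205]), array([89.8, 26.4]), 86.6)
(array([337.4, 206.2]), array([ 0.5549, -0.2017,  0.0205]), array([ 41.7, 102.6]), 0.8)
at [0.4657 0.1656 0.1682] [-180.     0.   108.4] q6 91.2 open 78.1 gf 0.0 t 34.7
 twist [-0.001  0.     0.007]  travel after twist [-176.3  -30.5   78.2]  (in present axes [-176.1  -31.6   78.3] )
```

```bash
python3 -m crank '[{"gripper":78,"travel":[-40,-7,0],"twist":[0,0,0]},{"gripper":78,"travel":[-50,-9,10],"twist":[0,0,0]},{"gripper":78,"travel":[-50,-9,30],"twist":[0,0,0]},{"gripper":78,"travel":[-36,-6.5,38],"twist":[0,0,0]},{"gripper":78,"travel":[0,0,0],"twist":[0,0,0]},{"gripper":78,"travel":[0,0,0],"twist":[0,0,0]}]'
python3 - <<'E'
from h import *
go([.4912,-.0115,.027],108.3)
E
```

```text
time: 35.42
ee_pos: [0.4909, -0.0112, 0.0913]
tcp_rot: [180.0, -0.0, 108.3]
wrist_force: [0.3, 0.7, 0.2]
opening: 0.0779
grasp_force: 0.0
at [ 0.4909 -0.0112  0.0913] [180.   -0.  108.3] q6 70.4 open 77.9 gf 0.0 t 35.4
 twist [ 0.    -0.    -0.001]  travel after twist [-0.4  0.2 64.3]  (in present axes [-0.4  0.1 64.3] )
```

```bash
python3 -m crank '[{"gripper":78,"travel":[0,0,20],"twist":[0,0,0]},{"gripper":78,"travel":[0,0,25],"twist":[0,0,0]},{"gripper":78,"travel":[0,0,19],"twist":[0,0,0]},{"gripper":78,"travel":[0,0,0],"twist":[0,0,0]},{"gripper":78,"travel":[0,0,0],"twist":[0,0,0]}]'
python3 -m crank '[{"gripper":55,"travel":[0,0,0],"twist":[0,0,0]},{"gripper":55,"travel":[0,0,0],"twist":[0,0,0]},{"gripper":55,"travel":[0,0,0],"twist":[0,0,0]},{"gripper":55,"travel":[0,0,0],"twist":[0,0,0]}]' 30
python3 -m crank '[{"gripper":55,"travel":[0,0,-40],"twist":[0,0,0]},{"gripper":55,"travel":[0,0,-60],"twist":[0,0,0]},{"gripper":55,"travel":[0,0,-40],"twist":[0,0,0]},{"gripper":55,"travel":[0,0,0],"twist":[0,0,-0.179]},{"gripper":55,"travel":[0,0,0],"twist":[0,0,-0.179]},{"gripper":55,"travel":[0,0,0],"twist":[0,0,-0.179]},{"gripper":55,"travel":[0,0,0],"twist":[0,0,-0.179]},{"gripper":55,"travel":[0,0,0],"twist":[0,0,-0.179]},{"gripper":55,"travel":[0,0,0],"twist":[0,0,-0.179]},{"gripper":55,"travel":[0,0,0],"twist":[0,0,-0.179]},{"gripper":55,"travel":[0,0,0],"twist":[0,0,-0.179]},{"gripper":55,"travel":[0,0,0],"twist":[0,0,-0.179]}]' 50
python3 -m crank '[{"gripper":55,"travel":[0,0,0],"twist":[0,0,0]},{"gripper":55,"travel":[0,0,0],"twist":[0,0,0]}]'
python3 - <<'E'
from h import *
go([.4656,.1656,.125],200.5)
for a in angles(bot.camera("top")):print(a)
E
```

```text
time: 36.05
ee_pos: [0.4916, -0.0108, 0.0283]
tcp_rot: [179.9, 0.0, 108.3]
wrist_force: [-0.8, 0.5, -0.3]
opening: 0.0779
grasp_force: 0.0
time: 36.55
ee_pos: [0.4918, -0.0112, 0.0283]
tcp_rot: [179.9, 0.0, 108.2]
wrist_force: [-0.9, 1.4, 6.2]
opening: 0.0584
grasp_force: 30.9
time: 38.05
ee_pos: [0.4908, -0.0115, 0.1672]
tcp_rot: [-180.0, 0.0, -159.2]
wrist_force: [0.8, -0.2, -2.1]
opening: 0.0575
grasp_force: 53.7
time: 38.3
ee_pos: [0.4908, -0.0115, 0.167]
tcp_rot: [-180.0, 0.0, -159.8]
wrist_force: [0.3, 0.2, -1.7]
opening: 0.0573
grasp_force: 53.7
at [ 0.4908 -0.0115  0.167 ] [-180.     0.  -159.8] q6 -21.6 open 57.3 gf 53.7 t 38.3
 twist [-0.     0.    -0.005]  travel after twist [-38.4 174.7  42. ]  (in present axes [-37.6 174.9  42. ] )
(array([412.6, 205.7]), array([ 0.5597, -0.4218,  0.0205]), array([89.9, 26.2]), 86.8)
(array([337.4, 206.3]), array([ 0.5547, -0.2016,  0.0205]), array([ 42.4, 102.6]), 0.8)
(array([276.4, 232. ]), array([ 0.4777, -0.0263,  0.0205]), array([186.3, 181.8]), 0.7)
```

```bash
python3 -m crank '[{"gripper":55,"travel":[-8,39,0],"twist":[0,0,-0.005]},{"gripper":55,"travel":[-10,45,0],"twist":[0,0,0]},{"gripper":55,"travel":[-10,45,0],"twist":[0,0,0]},{"gripper":55,"travel":[-10,45,0],"twist":[0,0,0]},{"gripper":55,"travel":[0,0,25],"twist":[0,0,0]},{"gripper":55,"travel":[0,0,25],"twist":[0,0,0]},{"gripper":55,"travel":[0,0,12],"twist":[0,0,0]},{"gripper":55,"travel":[0,0,0],"twist":[0,0,0]},{"gripper":55,"travel":[0,0,0],"twist":[0,0,0]}]'
python3 - <<'E'
from h import *
go([.4658,.1655,.0958],200.5)
E
```

```text
time: 39.48
ee_pos: [0.4654, 0.1648, 0.1058]
tcp_rot: [180.0, 0.1, -159.3]
wrist_force: [0.4, -0.5, -1.9]
opening: 0.0573
grasp_force: 53.8
at [0.4654 0.1648 0.1058] [ 1.800e+02  1.000e-01 -1.593e+02] q6 -1.2 open 57.3 gf 53.8 t 39.5
 twist [0.    0.001 0.004]  travel after twist [-0.7  0.5 10. ]  (in present axes [-0.6  0.5 10. ] )
```

```bash
python3 -m crank '[{"gripper":55,"travel":[-0.5,0.5,4],"twist":[0,0,0.003]},{"gripper":55,"travel":[0,0,3],"twist":[0,0,0]},{"gripper":55,"travel":[0,0,1],"twist":[0,0,0]},{"gripper":55,"travel":[0,0,0],"twist":[0,0,0]},{"gripper":55,"travel":[0,0,0],"twist":[0,0,0]}]'
python3 -m crank '[{"gripper":55,"travel":[0,0,1.5],"twist":[0,0,0]},{"gripper":55,"travel":[0,0,0],"twist":[0,0,0]},{"gripper":55,"travel":[0,0,0],"twist":[0,0,0]}]'
```

```text
time: 40.1
ee_pos: [0.4652, 0.1654, 0.0968]
tcp_rot: [-180.0, 0.0, -159.4]
wrist_force: [0.6, 0.2, -1.4]
opening: 0.0573
grasp_force: 53.8
time: 40.48
ee_pos: [0.4652, 0.1654, 0.0962]
tcp_rot: [180.0, 0.0, -159.4]
wrist_force: [-3.1, -1.2, 7.0]
opening: 0.0576
grasp_force: 54.9
```

```bash
python3 -m crank '[{"gripper":70,"travel":[0,0,0],"twist":[0,0,0]},{"gripper":70,"travel":[0,0,0],"twist":[0,0,0]},{"gripper":78,"travel":[0,0,0],"twist":[0,0,0]},{"gripper":78,"travel":[0,0,-25],"twist":[0,0,0]},{"gripper":60,"travel":[0,0,-50],"twist":[0,0,0]},{"gripper":30,"travel":[0,0,-55],"twist":[0,0,-0.16]},{"gripper":30,"travel":[0,0,-55],"twist":[0,0,-0.16]},{"gripper":30,"travel":[0,0,0],"twist":[0,0,-0.16]},{"gripper":30,"travel":[0,0,0],"twist":[0,0,-0.165]},{"gripper":30,"travel":[0,0,0],"twist":[0,0,0]},{"gripper":30,"travel":[0,0,0],"twist":[0,0,0]}]'
python3 - <<'E'
from h import *
t=bot.camera("top");s=bot.camera("scene")
cv2.imwrite("pics/top10.png",t[:,:,::-1]);cv2.imwrite("pics/scene10.png",s[:,:,::-1])
go([.5648,.3436,.28],-122.4)
E
```

```text
time: 41.85
ee_pos: [0.4651, 0.1654, 0.2801]
tcp_rot: [180.0, -0.0, -122.7]
wrist_force: [0.4, 0.4, -0.4]
opening: 0.03
grasp_force: 0.0
at [0.4651 0.1654 0.2801] [ 180.    -0.  -122.6] q6 -37.8 open 30.4 gf 0.0 t 42.0
 twist [ 0.    -0.    -0.003]  travel after twist [-2.039e+02  1.130e+01  1.000e-01]  (in present axes [-2.038e+02  1.200e+01  1.000e-01] )
```

```bash
python3 -m crank '[{"gripper":40,"travel":[-30,2,0],"twist":[0,0,-0.003]},{"gripper":40,"travel":[-50,3,0],"twist":[0,0,0]},{"gripper":40,"travel":[-50,3,0],"twist":[0,0,0]},{"gripper":40,"travel":[-50,3,0],"twist":[0,0,0]},{"gripper":40,"travel":[-24,0,0],"twist":[0,0,0]},{"gripper":40,"travel":[0,0,0],"twist":[0,0,0]},{"gripper":40,"travel":[0,0,0],"twist":[0,0,0]}]'
python3 - <<'E'
from h import *
s=bot.camera("scene");a=cv2.imread("pics/scene10.png")
cv2.imwrite("pics/scene11.png",s[:,:,::-1])
go([.5648,.3436,.2027],-122.4)
E
```

```text
time: 42.82
ee_pos: [0.5647, 0.3432, 0.2803]
tcp_rot: [180.0, -0.0, -122.3]
wrist_force: [0.5, -0.3, 0.2]
opening: 0.0399
grasp_force: 0.0
at [0.5647 0.3429 0.2808] [-180.     0.  -122.4] q6 -26.4 open 40.0 gf 0.0 t 42.9
 twist [-0.     0.     0.001]  travel after twist [-0.6  0.3 78.1]  (in present axes [-0.6  0.3 78.1] )
```

```bash
python3 -m crank '[{"gripper":40,"travel":[-0.5,0,25],"twist":[0,0,0]},{"gripper":40,"travel":[0,0,25],"twist":[0,0,0]},{"gripper":40,"travel":[0,0,20],"twist":[0,0,0]},{"gripper":40,"travel":[0,0,8],"twist":[0,0,0]},{"gripper":40,"travel":[0,0,0],"twist":[0,0,0]}]'
python3 -m crank '[{"gripper":20,"travel":[0,0,0],"twist":[0,0,0]},{"gripper":5,"travel":[0,0,0],"twist":[0,0,0]},{"gripper":5,"travel":[0,0,0],"twist":[0,0,0]},{"gripper":5,"travel":[0,0,0],"twist":[0,0,0]},{"gripper":5,"travel":[0,0,0],"twist":[0,0,0]}]' 80
python3 -m crank '[{"gripper":5,"travel":[0,0,-8],"twist":[0,0,0]},{"gripper":5,"travel":[0,0,-12],"twist":[0,0,0]},{"gripper":5,"travel":[0,0,-11],"twist":[0,0,0]},{"gripper":5,"travel":[0,0,0],"twist":[0,0,0]},{"gripper":5,"travel":[0,0,0],"twist":[0,0,0]}]'
```

```text
time: 43.5
ee_pos: [0.565, 0.3435, 0.2028]
tcp_rot: [-180.0, 0.0, -122.3]
wrist_force: [-0.0, -0.1, 0.3]
opening: 0.0403
grasp_force: 0.0
time: 44.12
ee_pos: [0.5656, 0.3442, 0.2034]
tcp_rot: [-179.9, 0.1, -122.3]
wrist_force: [-0.2, -0.9, 7.0]
opening: 0.0072
grasp_force: 78.3
time: 44.75
ee_pos: [0.5652, 0.3441, 0.233]
tcp_rot: [180.0, -0.0, -122.3]
wrist_force: [-0.5, 0.3, -2.9]
opening: 0.0069
grasp_force: 78.1
```

```bash
python3 -m crank '[{"gripper":5,"travel":[0,-10,0],"twist":[0,0,0]},{"gripper":5,"travel":[0,-18,0],"twist":[0,0,0]},{"gripper":5,"travel":[0,-18,0],"twist":[0,0,0]},{"gripper":5,"travel":[0,-18,0],"twist":[0,0,0]},{"gripper":5,"travel":[0,-16,0],"twist":[0,0,0]},{"gripper":5,"travel":[15,-10,0],"twist":[0,0,0]},{"gripper":5,"travel":[25,-13,0],"twist":[0,0,0]},{"gripper":5,"travel":[25,-13,0],"twist":[0,0,0]},{"gripper":5,"travel":[25,-8,0],"twist":[0,0,0]},{"gripper":5,"travel":[0,0,0],"twist":[0,0,0]}]'
python3 - <<'E'
from h import *
go([.4655,.1654,.23],-122.4)
E
```

```text
time: 46.0
ee_pos: [0.6215, 0.1995, 0.2342]
tcp_rot: [-180.0, 0.0, -122.4]
wrist_force: [0.6, -0.2, -2.6]
opening: 0.007
grasp_force: 78.2
at [0.6215 0.1995 0.2342] [-180.     0.  -122.4] q6 -39.8 open 7.0 gf 78.2 t 46.0
 twist [-0.001  0.    -0.   ]  travel after twist [112.4 113.4   4.2]  (in present axes [112.4 113.4   4.1] )
```

```bash
python3 -m crank '[{"gripper":5,"travel":[20,20,0],"twist":[0,0,0]},{"gripper":5,"travel":[32,32,0],"twist":[0,0,0]},{"gripper":5,"travel":[32,32,0],"twist":[0,0,0]},{"gripper":5,"travel":[28,29,0],"twist":[0,0,0]},{"gripper":5,"travel":[0,0,0],"twist":[0,0,-0.1]},{"gripper":5,"travel":[0,0,0],"twist":[0,0,-0.165]},{"gripper":5,"travel":[0,0,0],"twist":[0,0,-0.165]},{"gripper":5,"travel":[0,0,0],"twist":[0,0,-0.165]},{"gripper":5,"travel":[0,0,0],"twist":[0,0,-0.165]},{"gripper":5,"travel":[0,0,0],"twist":[0,0,-0.163]},{"gripper":5,"travel":[0,0,0],"twist":[0,0,0]},{"gripper":5,"travel":[0,0,0],"twist":[0,0,0]}]'
python3 - <<'E'
from h import *
go([.4655,.1654,.16],-69.5)
a=cv2.imread("pics/scene10.png");b=bot.camera("scene")[:,:,::-1]
cv2.imwrite("pics/c10.png",np.hstack([cv2.resize(a[215:305,225:315],(395,395),interpolation=cv2.INTER_CUBIC),cv2.resize(b[195:285,225:315],(395,395),interpolation=cv2.INTER_CUBIC)]))
E
```

```text
time: 47.5
ee_pos: [0.4665, 0.1676, 0.2334]
tcp_rot: [-180.0, 0.0, -69.6]
wrist_force: [0.5, -0.5, -2.1]
opening: 0.0072
grasp_force: 78.4
at [0.4665 0.1676 0.2334] [-180.     0.   -69.6] q6 -90.6 open 7.2 gf 78.4 t 47.5
 twist [-0.     0.    -0.002]  travel after twist [ 1.7  1.7 73.4]  (in present axes [ 1.7  1.7 73.4] )
```

View pics/c10.png

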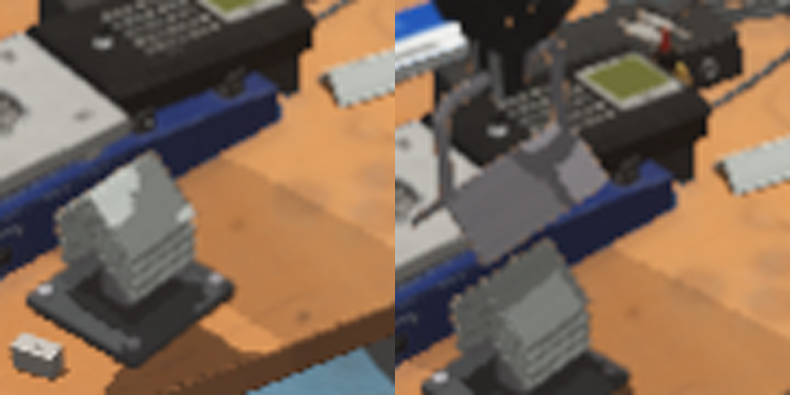

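c10: four flush nested angles on the stand at left-panel (130,230), with the keeper held level and in line above them. Lowering it.

```bash
python3 -m crank '[{"gripper":5,"travel":[1.7,1.7,20],"twist":[0,0,0]},{"gripper":5,"travel":[0,0,25],"twist":[0,0,0]},{"gripper":5,"travel":[0,0,18],"twist":[0,0,0]},{"gripper":5,"travel":[0,0,4],"twist":[0,0,0]},{"gripper":5,"travel":[0,0,0],"twist":[0,0,0]},{"gripper":5,"travel":[0,0,0],"twist":[0,0,0]}]'
python3 -m crank '[{"gripper":5,"travel":[0,0,2],"twist":[0,0,0]},{"gripper":5,"travel":[0,0,1],"twist":[0,0,0]},{"gripper":5,"travel":[0,0,0],"twist":[0,0,0]},{"gripper":5,"travel":[0,0,0],"twist":[0,0,0]}]'
```

```text
time: 48.3
ee_pos: [0.466, 0.1654, 0.1672]
tcp_rot: [-179.9, -0.0, -69.4]
wrist_force: [0.4, -0.1, -2.1]
opening: 0.0069
grasp_force: 78.4
time: 48.8
ee_pos: [0.4656, 0.1653, 0.1633]
tcp_rot: [-180.0, -0.0, -69.4]
wrist_force: [0.7, -0.9, -3.5]
opening: 0.007
grasp_force: 78.4
```

```bash
python3 -m crank '[{"gripper":5,"travel":[0,0,1.5],"twist":[0,0,0]},{"gripper":5,"travel":[0,0,0],"twist":[0,0,0]},{"gripper":5,"travel":[0,0,0],"twist":[0,0,0]}]'
python3 -m crank '[{"gripper":5,"travel":[0,0,1],"twist":[0,0,0]},{"gripper":5,"travel":[0,0,0],"twist":[0,0,0]},{"gripper":5,"travel":[0,0,0],"twist":[0,0,0]}]'
python3 -m crank '[{"gripper":5,"travel":[0,0,1],"twist":[0,0,0]},{"gripper":5,"travel":[0,0,0],"twist":[0,0,0]},{"gripper":5,"travel":[0,0,0],"twist":[0,0,0]}]'
```

```text
time: 49.18
ee_pos: [0.4656, 0.1653, 0.1618]
tcp_rot: [180.0, -0.0, -69.4]
wrist_force: [1.1, 0.1, -3.1]
opening: 0.0069
grasp_force: 78.6
time: 49.55
ee_pos: [0.4656, 0.1653, 0.161]
tcp_rot: [-180.0, 0.0, -69.4]
wrist_force: [-1.1, -0.1, 1.7]
opening: 0.0068
grasp_force: 79.0
time: 49.92
ee_pos: [0.4658, 0.1654, 0.161]
tcp_rot: [-179.9, 0.0, -69.4]
wrist_force: [-2.3, -1.2, 8.2]
opening: 0.007
grasp_force: 79.8
```

Seated at z 0.161, about 1 mm from the expected height. Releasing and checking.

```bash
python3 -m crank '[{"gripper":15,"travel":[0,0,0],"twist":[0,0,0]},{"gripper":40,"travel":[0,0,0],"twist":[0,0,0]},{"gripper":40,"travel":[0,0,0],"twist":[0,0,0]},{"gripper":40,"travel":[0,0,-20],"twist":[0,0,0]},{"gripper":40,"travel":[0,0,-40],"twist":[0,0,0]},{"gripper":40,"travel":[0,0,-60],"twist":[0,0,0]},{"gripper":40,"travel":[-50,0,0],"twist":[0,0,0]},{"gripper":40,"travel":[-60,0,0],"twist":[0,0,0]},{"gripper":40,"travel":[-60,0,0],"twist":[0,0,0]},{"gripper":40,"travel":[0,0,0],"twist":[0,0,0]}]'
python3 - <<'E'
from h import *
t=bot.camera("top");s=bot.camera("scene");cv2.imwrite("pics/top12.png",t[:,:,::-1]);cv2.imwrite("pics/scene12.png",s[:,:,::-1])
o=bot.get_obs();print(o["ee_pos"],o["wrist_force"])
# predicted keeper bar pixels in scene at seat, sampled darkness/colour
c=np.array([.4654,.1654,.1757]);a=np.array([-.35,.937,0])
base=cv2.imread("pics/scene10.png")[:,:,::-1]
for k,X in(("bar",[c+a*y for y in(-.04,-.02,0,.02,.04)]),("corner",[c-[0,0,.06]+a*y for y in(-.054,-.027,0,.027,.054)])):
    for u,v in proj("scene",X).round().astype(int): print(k,u,v,s[v,u],base[v,u])
d=np.abs(s.astype(int)-base).sum(2)[190:300,225:310]>60
n,l,st,ce=cv2.connectedComponentsWithStats(d.astype(np.uint8));print(st[1:][st[1:,4]>20]+[225,190,0,0,0])
P=[c-[0,0,.0996]+a*y+np.array([.937,.35,0])*x for y in(-.055,.055) for x in(-.035,.035)]+[c+a*.05,c-a*.05]
print(proj("scene",P).round(0).tolist())
E
```

```text
time: 51.18
ee_pos: [0.4042, 0.3275, 0.2791]
tcp_rot: [179.9, 0.0, -69.1]
wrist_force: [0.9, -0.6, 1.1]
opening: 0.0399
grasp_force: 0.0
[0.40555153 0.3247315  0.27948689] [-0.12549378  0.36458445 -0.85139577]
bar 261 227 [152 148 151] [48 44 41]
bar 256 230 [163 159 163] [48 44 41]
bar 251 233 [144 140 143] [45 41 38]
bar 246 237 [121 118 121] [188 185 178]
bar 240 240 [148 142 147] [190 188 181]
corner 265 242 [84 80 81] [ 46  57 110]
corner 259 246 [123 116 129] [50 58 96]
corner 252 251 [134 123 124] [38 41 58]
corner 245 255 [69 63 72] [34 36 57]
corner 238 260 [50 50 61] [31 33 55]
[[ 239  190   15   16  182]
 [ 232  225   78   61 1529]
 [ 255  270   22   13   90]
 [ 225  274   29   26  217]
 [ 237  283   20   12   88]
 [ 256  285   33   15  243]]
[[275.0, 257.0], [257.0, 248.0], [248.0, 277.0], [230.0, 266.0], [238.0, 242.0], [263.0, 225.0]]
```

The handle bar shows at every predicted pixel, the gripper is clear, and the small angle was not touched.

```bash
python3 -c "
from workcell import bot
print(bot.job_done())"
```

```text
the job is handed in; nothing more can be done
None
```

I hung the keeper on the hook, nested all four 50 mm angles flush on the ridge, and then set the keeper back in line over the stack; I handed the job in at about 51 s, with the small angle left where it was.

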